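# File a returned carton into a packed pick tray

## Task

File the loose returned carton, which stands alone on the bench, back into the sloping pick tray: it belongs directly beside the one taller carton, on the side away from the sliding steel end stop, between that carton and its present neighbour. Part the row to make room, stand the carton fully home on the tray floor in line with the others, and finally push the end stop back so that the row is closed up tight again. Keep all the row's cartons standing in the tray and leave the other things on the bench alone.

Things in the scene. Friction and masses are not known exactly. Their poses are not given: they have to be found in the camera images.
- returned_mid (a point): the returned carton, the only one standing upright on the bench: 105 mm high, 36 mm thick (its y), 62 mm deep (its x), plain cardboard, one white paper patch on its -x face; this point is its centre, half-way up; z runs up the carton. Turned at random up to 30 degrees; 90 to 180 g. Either way round will do when filed
- tall_mid (a point): the taller carton in the row: 120 mm high, 36 mm thick (its y), 62 mm deep (its x), plain cardboard, one white paper patch on its -x face; this point is its centre, half-way up; z runs up the carton (60 mm above its foot). It is the second, third or fourth carton counted from the end wall. 90 to 180 g
- row_a_mid (a point): one of the four ordinary row cartons, 105 mm high, 36 mm thick (its y), 62 mm deep (its x), plain cardboard, one white paper patch on its -x face; this point is its centre, half-way up; z runs up the carton. Stands in the tray; about 130 g, always nearest the end wall
- row_c_mid (a point): one of the four ordinary row cartons, 105 mm high, 36 mm thick (its y), 62 mm deep (its x), plain cardboard, one white paper patch on its -x face; this point is its centre, half-way up; z runs up the carton. Stands in the tray; about 130 g
- row_d_mid (a point): one of the four ordinary row cartons, 105 mm high, 36 mm thick (its y), 62 mm deep (its x), plain cardboard, one white paper patch on its -x face; this point is its centre, half-way up; z runs up the carton. Stands in the tray; about 130 g
- row_e_mid (a point): one of the four ordinary row cartons, 105 mm high, 36 mm thick (its y), 62 mm deep (its x), plain cardboard, one white paper patch on its -x face; this point is its centre, half-way up; z runs up the carton. Stands in the tray; about 130 g, always next to the end stop
- tray_floor (a point): point on the upper face of the fixed blue steel tray's floor, which slopes 25 degrees down towards its front (the robot, give or take a yaw of 0.2 rad). z: the floor's normal, 25 degrees from vertical, leaning to the robot; x: back and up the slope; y: level along the row, towards the end wall. The 5 cartons stand square on it, 1 mm apart, against the front lip, centred at x = -1.5 mm
- end_wall (a point): foot of the tray's end wall, on its inner face (118 mm from tray_floor along its y), same axes as tray_floor. Wall 60 mm high. The row starts 1 mm from it; the other end is closed only by the stop
- front_lip (a point): foot of the tray's front lip, on its inner face (33 mm in front of tray_floor), same axes; the lip is 30 mm high. The rear lip's inner face is 71 mm behind it and 12 mm high
- stop (a joint): how far the sliding steel end stop stands from closed, m: 0 to 0.040, growing as it slides along the tray's -y, away from the row; starts at 0 to 0.006. It stays where left; sliding it takes about 4 N plus 1 to 2.5 N per carton pushed along. At 0.040, its limit, there is room for a sixth carton with about 11 mm to spare; with six packed tight it reads about 0.029
- stop_plate (a point): centre of the end stop's upright steel plate, same axes as tray_floor: 8 mm thick along y, 62 mm along x, its top 49 mm above this point along z and this point 51 mm above the tray floor; free on its outer (-y) side. It lies at y = -73 mm - stop value from tray_floor
- beam_mid (a point): middle of the fixed blue label beam that hangs lengthwise over the tray: 430 mm long along the tray's y, 20 mm deep, 30 mm high, in the way of a hand that comes straight down on the row, but not along the floor's normal. Its uprights stand 205 mm to either side, 110 mm behind it
- amber_bottle: bystander: brown glass bottle, 60 mm across, 150 mm high; origin at the foot
- small_jar: bystander: brown jar, 52 mm across, 70 mm high; origin at the foot
- tape_roll: bystander: roll of clear tape lying flat, 96 mm across, 45 mm high; origin at the foot
- flat_carton: bystander: closed carton lying flat, 120 x 90 x 45 mm; origin at the centre of its underside
- marker: bystander: grey marker lying on the bench, 130 mm long, 16 mm thick; origin on it
- cutter: bystander: grey box cutter lying on the bench, 140 x 22 x 14 mm; origin at the centre of its underside
Things that resemble listed ones, but are neither listed nor needed, are in the scene too. Leave any turquoise look-alike of the part that bears row_a_mid alone.

How it is judged:
By the outcome, as a careful person would: the job done as asked, in the order asked, and still so for the second after the job is handed in, with the robot touching nothing.
It also fails if it takes over 66 s, if anything falls off the work surface, if the arm or the gripper's body presses on something with over 40 N, if the wrist force passes 120 N, or if a joint passes its speed limit or range.

## Robot

A 6-joint arm with a two-finger parallel gripper is mounted at the origin on the work surface. World frame = base frame: x ahead of the robot, y to its left, z up, the work surface at z = 0. Lengths are in mm, angles in rad, forces in N, time in s.
With the tool pointing down it reaches from about 400 to 925 mm from the base axis. Payload 12.5 kg.
Tool frame: the origin (TCP) lies at the centre of the arm's flange, where the gripper is bolted on; the fingertips stand 190 mm ahead of it and the grasp point (between the pads) lies 171 mm ahead of it; z points along the fingers, y is the direction in which the jaws open and shut (so a half turn about z gives the same grasp; the last joint's range is limited). The gripper opens to 95 mm and grips with 3 to 60 N. Pads are 20 mm wide; open, the fingers measure 119 mm over their backs; the gripper's body (75 mm by 180 mm) begins 59 mm behind the grasp point.
Start: joints at [-1.29, 0.491, 1.559, -0, 1.092, -0.106], TCP at [235.786, -578.818, 404.761] pointing down, gripper open.
Joint ranges: [-3.1, 3.1], [-0.84, 2.19], [0.05, 2.79], [-1.13, 4.28], [0.06, 2.93], [-2.69, 2.69]. Speed limits (rad/s): [2.22, 2.22, 2.79, 3.14, 3.14, 3.14].

## Interface

Orientations are given as [roll, pitch, yaw] about the fixed x, y, z axes, in that order (R = Rz(yaw) Ry(pitch) Rx(roll)).
In Python, from cell import env gives the robot as it stands.
- The arm moves only by the shell command python3 -m pendant 'ROWS'. ROWS is JSON, a list of rows, each an object of numbers: "x", "y", "z": the shift along the tool's x, y, z in units of 150 mm (1.0 is 150 mm); "rx", "ry", "rz": the turn, a rotation vector about the tool's x, y, z in units of 45 degrees (1.0 is 45 degrees); "jaw": the opening, from 0 (shut) to 1 (fully open). In form: [{"x": .., "y": .., "z": .., "rx": .., "ry": .., "rz": .., "jaw": ..}, ...]. A call has 1 to 10 rows; each row is the pose to reach, as a shift and turn from the pose commanded when the call began, along the tool's axes at that moment; what a row does not reach only later rows make up. A row lasts 1/8 s, in which the tool goes at most 62.5 mm and 10.7 degrees, less where a joint would pass 70% of its speed; a pose out of reach is approached as far as the arm can. A call with a number of a shift or a turn outside -1 to 1 is refused whole. A call with a gripper value outside its range is refused whole. The fingers move at their own pace and stop on an object; the grip force is fixed at half the most. Time passes only in rows, so rows that repeat a pose let the fingers close. It gives the time, the measured TCP pose, the force and the opening at its end, in the units of the state.
- env.state(): the state, without advancing time (a new reading comes with each control period).
- env.read_camera(name): name is "side" or "top"; returns a dict with "img" (480x640x3 uint8, red, green, blue), "fx", "fy", "cx", "cy" (pixels), "rvec" (rotation vector, rad) and "tvec" (3), from world to camera coordinates, as OpenCV has them. Camera axes: x right, y down, z forward; pixel columns grow to the right and rows downward; lengths in mm; the calibration is good to about 2 mm. A picture is of the moment at which its call begins. There is no depth.
- env.job_done(): hands the job in, once; it reports no verdict.
The state is a dict: "t": time; "joints": joint angles; "qvel": joint speeds; "tau": joint torques, N m; "eef_pos": TCP position; "tcp_rot": TCP orientation; "ft_force": force on the tool from outside, world axes, zero at the start; "moment": the same for the moment, N m; "opening": opening from 0.0 (shut) to 1.0 (fully open).
Only numpy, scipy, OpenCV 4.12 (cv2) and the standard library are available. Lean on these libraries where they do the work, as an engineer would, in place of code of your own. Each camera call takes 0.05 s, during which the arm holds its last target.

## Working session

There is one attempt and no reset: what is moved stays moved. The work goes in short steps, Python scripts to look and compute and a shell command to move; the robot and the scene stay as the last step left them, time stands still between calls to the robot, and variables do not carry over. Pictures are saved under pics/ and viewed, and the job is handed in when it is done.

```bash
ls; mkdir -p pics; python3 - <<'E'
from cell import env
import cv2
s=env.state();print(s)
for n in("side","top"):
    c=env.read_camera(n);cv2.imwrite(f"pics/{n}0.png",c["img"][:,:,::-1]);print(n,{k:v for k,v in c.items() if k!="img"})
E
```

```text
pics
{'t': 0.0, 'joints': array([-1.28960564e+00,  4.91568618e-01,  1.55944898e+00, -8.31170084e-06,
        1.09173830e+00, -1.05597279e-01]), 'qvel': array([ 7.42102856e-04,  9.30189740e-04,  3.09372039e-04,  1.24964631e-04,
        7.04580767e-05, -1.74038057e-05]), 'tau': array([ 1.03582970e-03, -6.12654519e+01, -2.58175188e+01,  6.93230052e-02,
        4.82387957e-02, -1.29408932e-04]), 'eef_pos': array([ 235.77228613, -578.78641669,  404.15616852]), 'tcp_rot': array([-3.14043511e+00, -1.15276678e-04,  3.86791738e-01]), 'ft_force': array([-0.4845013 , -0.92317456,  0.35932814]), 'moment': array([ 0.02412467, -0.0117235 , -0.0035567 ]), 'opening': 0.9967521277738562}
side {'fx': 473.2504067884249, 'fy': 473.2504067884249, 'cx': 313.75277764669323, 'cy': 235.57785106554783, 'rvec': array([ 0.22295935, -2.90267338,  1.05103698]), 'tvec': array([ 512.51080074,  194.53502874, 1260.41501797])}
top {'fx': 468.6555924730816, 'fy': 468.6555924730816, 'cx': 327.5275265953288, 'cy': 241.67895708764487, 'rvec': array([ 2.17143204, -2.18775649,  0.07120647]), 'tvec': array([  27.08354512,  534.02595048, 1367.70040349])}
```

View pics/side0.png

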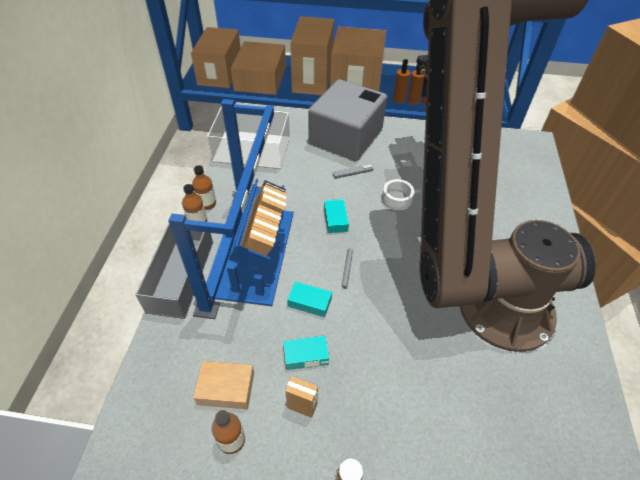

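View pics/top0.png

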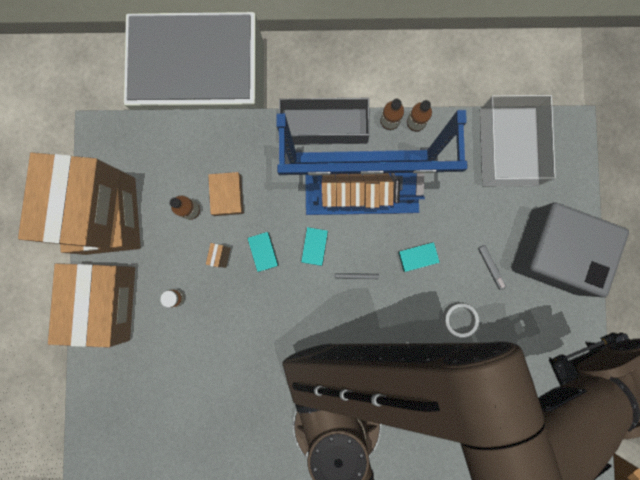

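```bash
python3 - <<'E'
import cv2,numpy as np
a=cv2.imread("pics/top0.png");s=cv2.imread("pics/side0.png")
cv2.imwrite("pics/ztop.png",cv2.resize(a[130:240,265:475],None,fx=3.8,fy=3.8,interpolation=cv2.INTER_CUBIC))
cv2.imwrite("pics/zside.png",cv2.resize(s[170:310,180:310],None,fx=4.2,fy=4.2,interpolation=cv2.INTER_CUBIC))
b=np.hstack([cv2.resize(a[225:285,190:250],(400,400),interpolation=cv2.INTER_CUBIC),cv2.resize(s[365:425,270:330],(400,400),interpolation=cv2.INTER_CUBIC)])
cv2.imwrite("pics/zret.png",b)
E
```

```text
(no output)
```

View pics/ztop.png

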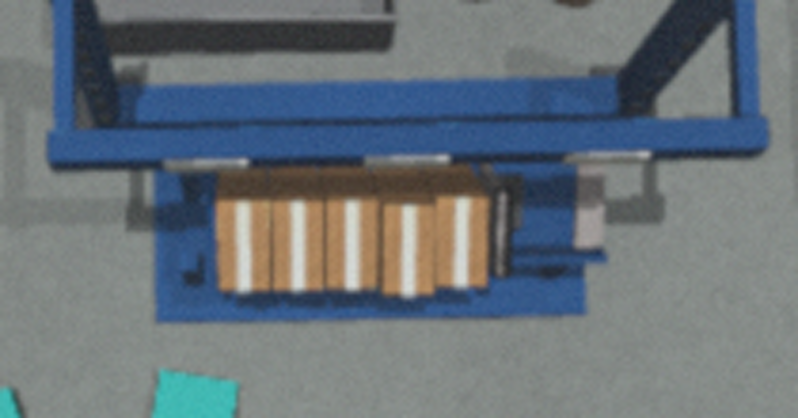

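View pics/zside.png

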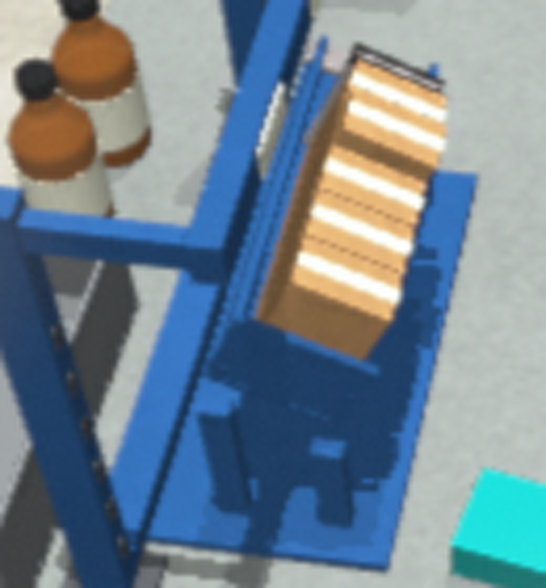

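View pics/zret.png

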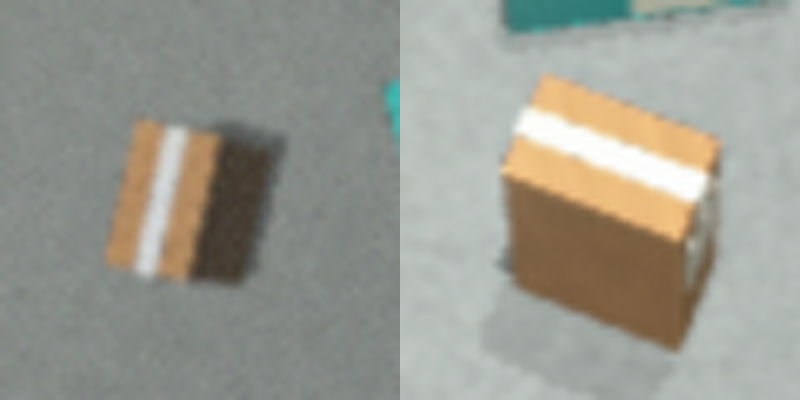

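```bash
cat > h.py <<'E'
import cv2,numpy as np
from cell import env
def cams(save=None):
    o={}
    for n in("side","top"):
        c=env.read_camera(n)
        K=np.array([[c["fx"],0,c["cx"]],[0,c["fy"],c["cy"]],[0,0,1]])
        R=cv2.Rodrigues(c["rvec"])[0];t=c["tvec"]
        o[n]=dict(K=K,R=R,t=t,P=K@np.c_[R,t],C=-R.T@t,img=c["img"])
        if save: cv2.imwrite(f"pics/{n}_{save}.png",c["img"][:,:,::-1])
    return o
def tri(o,ps,pt):
    ps=np.atleast_2d(np.float64(ps));pt=np.atleast_2d(np.float64(pt))
    X=cv2.triangulatePoints(o["side"]["P"],o["top"]["P"],ps.T,pt.T);X=(X[:3]/X[3]).T
    e=[np.linalg.norm(proj(o,n,X)-q,axis=1) for n,q in(("side",ps),("top",pt))]
    return X,e
def proj(o,n,X):
    p=o[n]["P"]@np.c_[np.atleast_2d(X),np.ones(len(np.atleast_2d(X)))].T
    return (p[:2]/p[2]).T
def ray(o,n,px,z):
    c=o[n];d=c["R"].T@np.linalg.solve(c["K"],[px[0],px[1],1.]);return c["C"]+d*(z-c["C"][2])/d[2]
def zoom(o,n,x0,y0,w,h,f,name):
    i=cv2.resize(o[n]["img"][y0:y0+h,x0:x0+w,::-1],None,fx=f,fy=f,interpolation=cv2.INTER_CUBIC)
    cv2.imwrite(f"pics/{name}.png",i)
def mask(img):
    h=cv2.cvtColor(img,cv2.COLOR_RGB2HSV)
    return h
E
python3 - <<'E'
from h import *
o=cams()
for n in o: print(n,o[n]["C"])
zoom(o,"top",310,165,120,60,6.5,"zt1"); zoom(o,"side",225,175,75,85,7,"zs1")
E
```

```text
side [ 413.3273481   727.74813193 1090.27536687]
top [ 431.71249346   11.5452326  1403.57139415]
```

View pics/zt1.png

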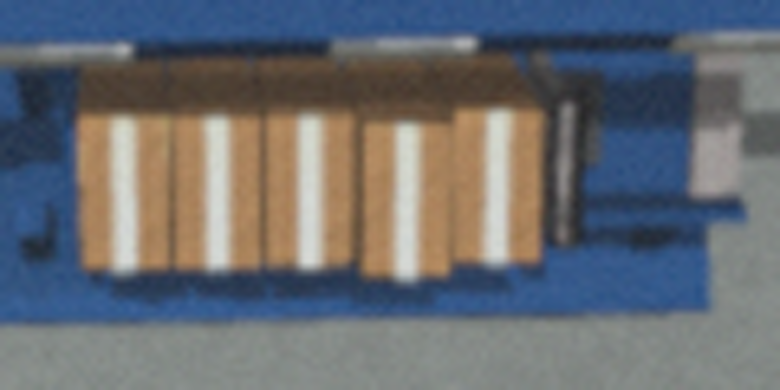

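View pics/zs1.png

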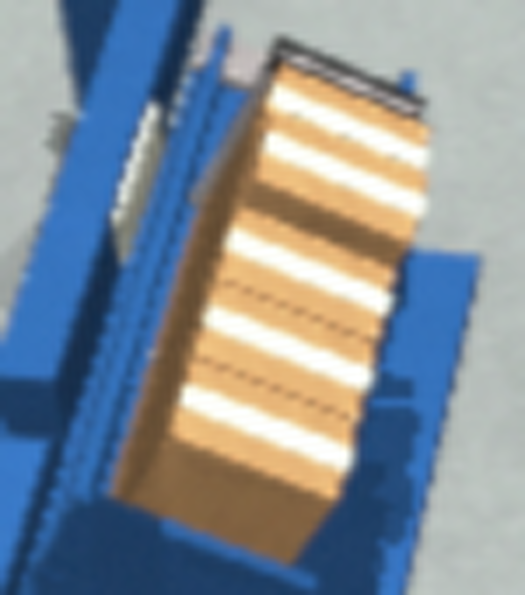

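```bash
cat > row0.py <<'E'
from h import *
E
python3 - <<'E'
from h import *
o=cams()
T=lambda p:(np.array(p,float)+.5)/6.5-.5+[310,165]
S=lambda p:(np.array(p,float)+.5)/7-.5+[225,175]
rt=T([(124,116),(217,116),(310,114),(407,121),(499,109)]);ft=T([(124,271),(217,269),(311,268),(405,281),(497,265)])
rs=S([(183,398),(208,318),(232,243),(270,146),(278,98)]);fs=S([(347,455),(368,375),(388,300),(423,203),(425,153)])
np.set_printoptions(precision=1,suppress=True)
R,e1=tri(o,rs,rt);F,e2=tri(o,fs,ft)
print(R,F,e1,e2,sep="\n")
d=R-F;print(np.linalg.norm(d,axis=1),np.degrees(np.arcsin(d[:,2]/np.linalg.norm(d,axis=1))))
print(np.linalg.norm(np.diff((R+F)/2,axis=0),axis=1))
Y=(R+F)[0]/2-(R+F)[4]/2;print("yaw",np.arctan2(-Y[0],Y[1]),Y)
# returned: top z=105, from top view
zoom(o,"top",195,230,50,50,12,"zr_t");zoom(o,"side",275,365,55,60,10,"zr_s")
E
```

```text
[[ 671.8   17.4  215.3]
 [ 671.4  -19.2  216.2]
 [ 671.5  -56.   216.1]
 [ 665.2  -93.   229.6]
 [ 671.9 -130.5  216.6]]
[[ 614.    18.1  195.6]
 [ 614.3  -19.1  195.7]
 [ 614.6  -56.8  194.2]
 [ 607.5  -93.   208.7]
 [ 615.1 -131.   195.5]]
[array([0.2, 0.1, 0.2, 0.4, 0.5]), array([0.2, 0.1, 0.2, 0.4, 0.6])]
[array([0.2, 0.1, 0.2, 0.4, 0.2]), array([0.2, 0.1, 0.2, 0.4, 0.2])]
[61.  60.7 61.  61.4 60.6] [18.8 19.8 21.1 19.9 20.4]
[36.9 37.2 39.8 40.6]
yaw 0.004093974596048911 [ -0.6 148.5  -0.6]
```

View pics/zr_t.png

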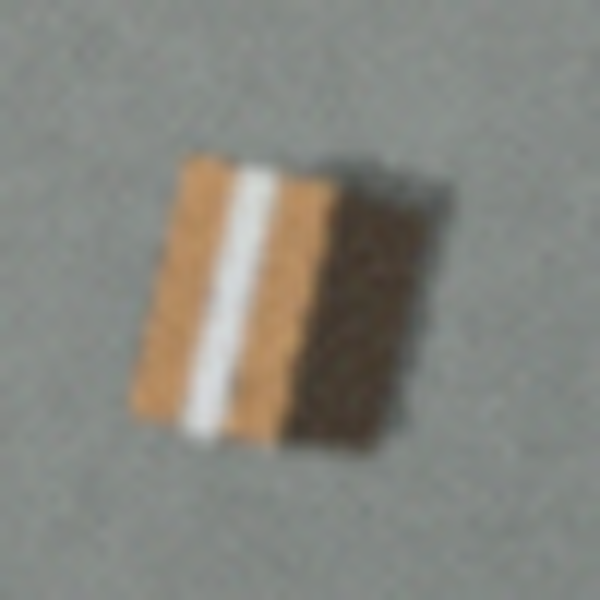

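View pics/zr_s.png

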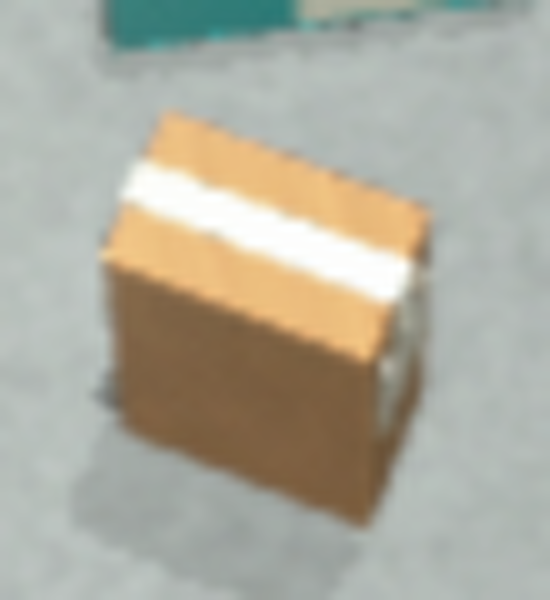

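```bash
python3 - <<'E'
from h import *
o=cams()
T=lambda p:(np.array(p,float)+.5)/12-.5+[195,230]
S=lambda p:(np.array(p,float)+.5)/10-.5+[275,365]
np.set_printoptions(precision=1,suppress=True)
pt=T([(187,158),(338,182),(282,443),(132,418),(257,168),(206,435)])
ps=S([(105,257),(168,110),(430,213),(375,360),(135,183),(400,283)])
X,e=tri(o,ps,pt);print(X,e)
G=np.array([ray(o,"top",p,105) for p in pt]);print(G)
H=np.array([ray(o,"side",p,105) for p in ps]);print(H)
for g in(G,H):
  d=g[4]-g[5];print(g[:4].mean(0),np.degrees(np.arctan2(-d[0],-d[1]))," edges",np.linalg.norm(g[0]-g[1]),np.linalg.norm(g[1]-g[2]),np.degrees(np.arctan2((g[0]+g[1]-g[2]-g[3])[1],(g[0]+g[1]-g[2]-g[3])[0])))
# beam
zoom(o,"top",265,150,215,35,3.7,"zb_t");zoom(o,"side",160,95,130,160,3.7,"zb_s")
E
```

```text
[[527.5 349.1 105.5]
 [521.1 314.3 104. ]
 [461.1 327.4 101.4]
 [467.4 361.6 104. ]
 [524.6 332.6 106.5]
 [464.1 344.5 103.9]] [array([0. , 0.3, 0.2, 0. , 0.2, 0.3]), array([0. , 0.3, 0.1, 0. , 0.2, 0.2])]
[[527.6 349.3 105. ]
 [521.7 314.1 105. ]
 [461.4 326.5 105. ]
 [467.4 361.3 105. ]
 [525.1 333.  105. ]
 [463.3 344.1 105. ]]
[[527.6 348.9 105. ]
 [520.3 314.7 105. ]
 [460.6 328.8 105. ]
 [467.4 362.  105. ]
 [524.3 331.9 105. ]
 [464.7 344.9 105. ]]
[494.5 337.8 105. ] -79.75420990353754  edges 35.642068217722745 61.624719845183655 -11.47123973040312
[494.  338.6 105. ] -77.73281322328913  edges 34.985797990486944 61.27271939328221 -12.769116766942647
```

View pics/zb_t.png

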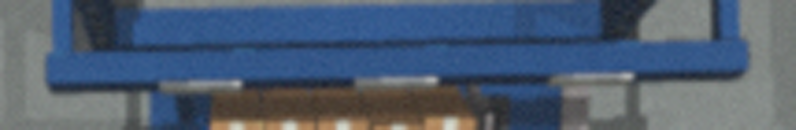

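View pics/zb_s.png

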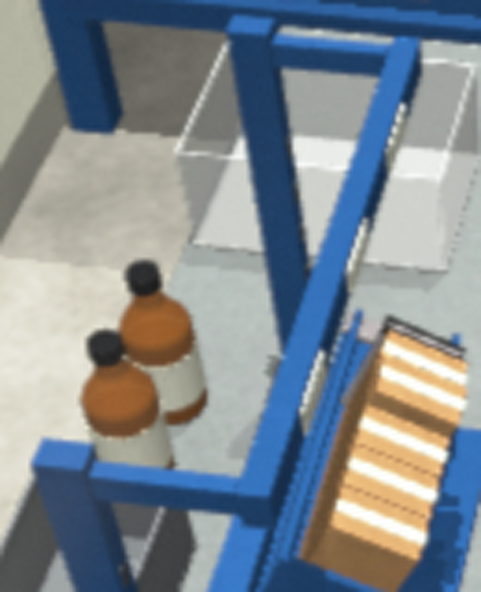

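```bash
python3 - <<'E'
from h import *
o=cams()
T=lambda p:(np.array(p,float)+.5)/3.7-.5+[265,150]
S=lambda p:(np.array(p,float)+.5)/3.7-.5+[160,95]
np.set_printoptions(precision=1,suppress=True)
X,e=tri(o,S([(268,497),(419,43)]),T([(50,82),(747,70)]));print(X,e)
m=X.mean(0)
c25,s25=np.cos(np.radians(25)),np.sin(np.radians(25))
n=np.array([-s25,0,c25]);x=np.array([c25,0,s25])
f=np.array([643.1,-56,205.6])-105*n;f=f+0
print("floor under row",f,"beam top front edge in tray x,z:",(m-f)@x,(m-f)@n)
E
```

```text
[[ 669.1  131.2  356. ]
 [ 673.  -295.2  356. ]] [array([0. , 0.1]), array([0. , 0.2])]
floor under row [687.5 -56.  110.4] beam top front edge in tray x,z: 88.90536377157558 229.51550385696487
```

```bash
cat > g.py <<'E'
# usage: g.py x y z tilt_deg yaw_rad  -> delta from the measured pose in move units. tilt 0 = tool down, 25 = along tray normal
import sys,numpy as np
from scipy.spatial.transform import Rotation as Ro
from cell import env
a=[float(v) for v in sys.argv[1:]]
s=env.state();p=s["eef_pos"];R=Ro.from_euler("xyz",s["tcp_rot"])
T=Ro.from_euler("z",a[4])*Ro.from_euler("y",-np.radians(a[3]))*Ro.from_euler("x",np.pi)
if len(a)>5: T=R
d=R.inv().apply(np.array(a[:3])-p)/150;r=(R.inv()*T).as_rotvec(degrees=True)/45
print("shift",np.round(d,3),"turn",np.round(r,3),"mm",np.round(np.linalg.norm(d)*150,1),"t",round(s["t"],2),"tip",np.round(p+190*R.apply([0,0,1]),1), "F",np.round(s["ft_force"],1))
E
python3 g.py 518 -93 472 25 0.008
```

```text
shift [ 2.964 -2.29  -0.449] turn [-0.105  0.549  0.475] mm 565.9 t 0.5 tip [ 235.8 -578.8  214.7] F [-0.  -0.   0.3]
```

```bash
R='x'; python3 -m pendant '[{"x":0.99,"y":-0.76,"z":-0.3,"rx":-0.05,"ry":0.25,"rz":0.24},{"x":0.99,"y":-0.76,"z":-0.3,"rx":-0.05,"ry":0.25,"rz":0.24},{"x":0.99,"y":-0.76,"z":-0.3,"rx":-0.05,"ry":0.25,"rz":0.24},{"x":0.99,"y":-0.76,"z":-0.3,"rx":-0.05,"ry":0.25,"rz":0.24}]'; python3 g.py 518 -93 472 25 0.008
```

```text
shift [ 2.964 -2.29  -0.449] turn [-0.105  0.549  0.475] mm 565.9 t 0.5 tip [ 235.8 -578.8  214.7] F [-0.  -0.   0.3]invalid input
```

```bash
python3 -m pendant '[{"x":0.99,"y":-0.76,"z":-0.3,"rx":-0.05,"ry":0.25,"rz":0.24,"jaw":1},{"x":0.99,"y":-0.76,"z":-0.3,"rx":-0.05,"ry":0.25,"rz":0.24,"jaw":1},{"x":0.99,"y":-0.76,"z":-0.3,"rx":-0.05,"ry":0.25,"rz":0.24,"jaw":1},{"x":0.99,"y":-0.76,"z":-0.3,"rx":-0.05,"ry":0.25,"rz":0.24,"jaw":1}]'; python3 g.py 518 -93 472 25 0.008
```

```text
t: 1.0
eef_pos: [331.6, -414.4, 451.2]
tcp_rot: [3.119, -0.2, 0.204]
ft_force: [-0.6, -0.1, -0.8]
opening: 1.004
shift [ 1.645 -1.851  0.15 ] turn [-0.049  0.298  0.24 ] mm 372.2 t 1.0 tip [ 369.4 -411.   265.1] F [-0.6 -0.1 -0.8]
```

```bash
python3 -m pendant '[{"x":0.8,"y":-0.95,"z":0,"rx":-0.02,"ry":0.15,"rz":0.12,"jaw":1},{"x":0.8,"y":-0.95,"z":0,"rx":-0.02,"ry":0.15,"rz":0.12,"jaw":1},{"x":0.8,"y":-0.95,"z":0,"rx":-0.02,"ry":0.15,"rz":0.12,"jaw":1},{"x":0.8,"y":-0.95,"z":0,"rx":-0.02,"ry":0.15,"rz":0.12,"jaw":1}]'; python3 g.py 518 -93 472 25 0.008
```

```text
t: 1.5
eef_pos: [419.0, -251.7, 471.1]
tcp_rot: [3.129, -0.319, 0.109]
ft_force: [-0.5, -1.5, 1.0]
opening: 1.005
shift [ 0.734 -0.983  0.223] turn [-0.031  0.148  0.121] mm 187.0 t 1.5 tip [ 478.5 -247.6  290.7] F [-0.5 -1.5  1. ]
```

```bash
python3 -m pendant '[{"x":0.73,"y":-0.98,"z":0.22,"rx":-0.03,"ry":0.15,"rz":0.12,"jaw":1},{"x":0.73,"y":-0.98,"z":0.22,"rx":-0.03,"ry":0.15,"rz":0.12,"jaw":1},{"x":0.73,"y":-0.98,"z":0.22,"rx":-0.03,"ry":0.15,"rz":0.12,"jaw":1},{"x":0.73,"y":-0.98,"z":0.22,"rx":-0.03,"ry":0.15,"rz":0.12,"jaw":1},{"x":0.73,"y":-0.98,"z":0.22,"rx":-0.03,"ry":0.15,"rz":0.12,"jaw":1}]'; python3 g.py 549.8 -93 404.5 25 0.008
```

```text
t: 2.12
eef_pos: [516.9, -97.4, 471.3]
tcp_rot: [-3.14, -0.436, 0.004]
ft_force: [0.1, -0.6, 0.0]
opening: 1.004
shift [ 0.011 -0.028  0.497] turn [ 0.001  0.001 -0.005] mm 74.6 t 2.12 tip [597.1 -96.9 299.1] F [ 0.1 -0.6  0. ]
```

```bash
python3 -m pendant '[{"x":0.01,"y":-0.028,"z":0.25,"rx":0,"ry":0,"rz":0,"jaw":1},{"x":0.01,"y":-0.028,"z":0.497,"rx":0,"ry":0,"rz":0,"jaw":1},{"x":0.01,"y":-0.028,"z":0.497,"rx":0,"ry":0,"rz":0,"jaw":1}]'; python3 g.py 560.5 -93 381.9 25 0.008; python3 - <<'E'
from h import *
o=cams("a")
zoom(o,"top",265,130,210,110,3.8,"za_t");zoom(o,"side",180,140,150,150,4,"za_s")
E
```

```text
t: 2.5
eef_pos: [549.6, -93.8, 402.8]
tcp_rot: [-3.139, -0.432, 0.001]
ft_force: [-0.0, -0.4, 0.3]
opening: 0.996
shift [ 0.007 -0.005  0.157] turn [ 0.     0.005 -0.008] mm 23.6 t 2.5 tip [629.2 -93.3 230.3] F [-0.  -0.4  0.3]
```

View pics/za_s.png

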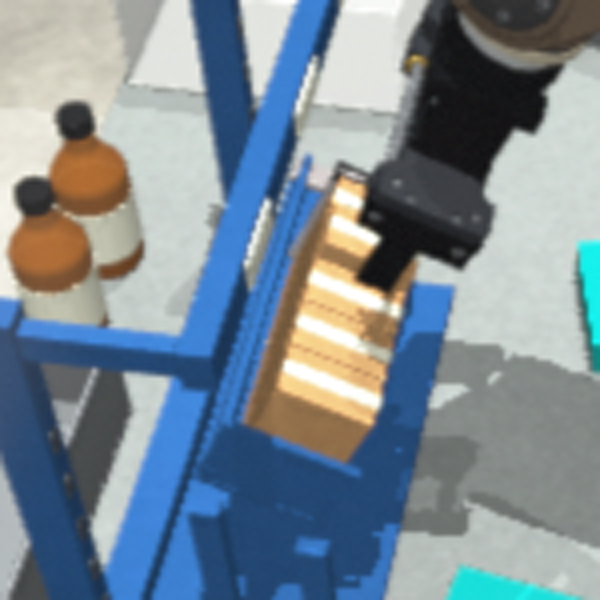

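View pics/za_t.png

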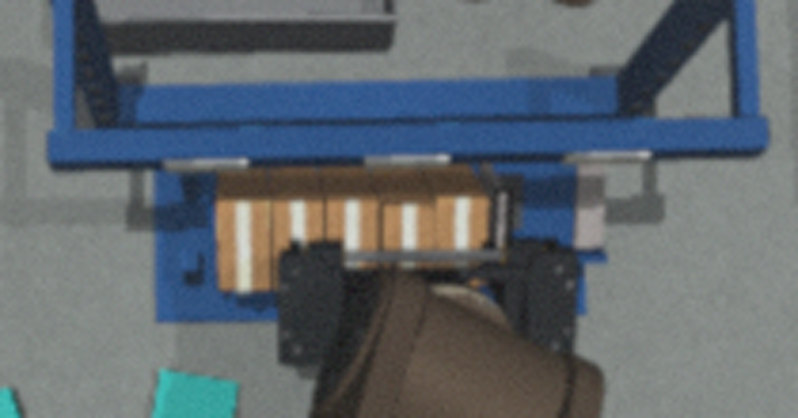

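```bash
python3 -m pendant '[{"x":0.007,"y":-0.005,"z":0.08,"rx":0,"ry":0.005,"rz":-0.01,"jaw":1},{"x":0.007,"y":-0.005,"z":0.157,"rx":0,"ry":0.005,"rz":-0.01,"jaw":1},{"x":0.007,"y":-0.005,"z":0.157,"rx":0,"ry":0.005,"rz":-0.01,"jaw":1},{"x":0.007,"y":-0.005,"z":0.157,"rx":0,"ry":0.005,"rz":-0.01,"jaw":1}]'; python3 g.py 560.5 -93 381.9 25 0.008; python3 - <<'E'
from h import *
o=cams("b")
zoom(o,"side",225,165,75,85,7,"zb1_s")
E
```

```text
t: 3.1
eef_pos: [560.7, -91.0, 384.0]
tcp_rot: [3.139, -0.441, 0.013]
ft_force: [0.5, -0.9, 0.2]
opening: 1.0
shift [-0.007  0.013  0.012] turn [ 0.    -0.005  0.005] mm 2.9 t 3.1 tip [641.7 -90.4 212.2] F [ 0.5 -0.9  0.2]
```

View pics/zb1_s.png

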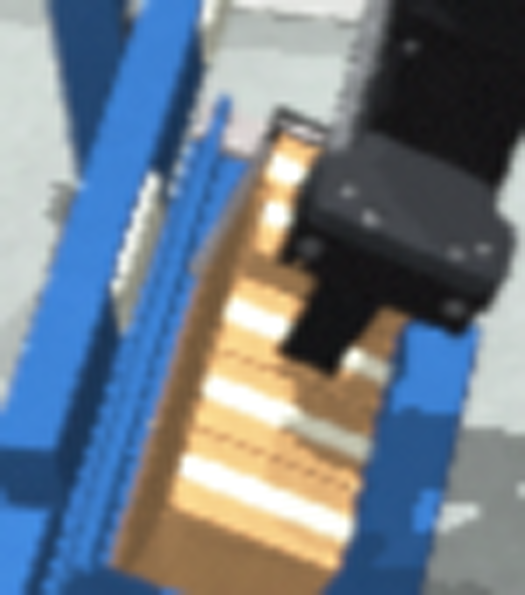

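```bash
python3 -m pendant '[{"x":0,"y":0.01,"z":0.012,"rx":0,"ry":0,"rz":0,"jaw":1},{"x":0,"y":0.01,"z":0.012,"rx":0,"ry":0,"rz":0,"jaw":0.6},{"x":0,"y":0.01,"z":0.012,"rx":0,"ry":0,"rz":0,"jaw":0.3},{"x":0,"y":0.01,"z":0.012,"rx":0,"ry":0,"rz":0,"jaw":0.3},{"x":0,"y":0.01,"z":0.012,"rx":0,"ry":0,"rz":0,"jaw":0.3},{"x":0,"y":0.01,"z":0.012,"rx":0,"ry":0,"rz":0,"jaw":0.3},{"x":0,"y":0.01,"z":0.012,"rx":0,"ry":0,"rz":0,"jaw":0.3},{"x":0,"y":0.01,"z":0.012,"rx":0,"ry":0,"rz":0,"jaw":0.3}]'; python3 - <<'E'
from h import *
for i in range(3):
  o=cams("c");s=env.state();print(s["eef_pos"],s["tcp_rot"],s["opening"])
zoom(o,"side",225,165,75,85,7,"zc_s")
E
```

```text
t: 4.2
eef_pos: [561.4, -92.6, 382.3]
tcp_rot: [3.139, -0.441, 0.012]
ft_force: [-0.9, -1.3, 0.3]
opening: 0.371
[561.43638676 -92.62369064 382.30471343] [ 3.13931652 -0.44051645  0.01240881] 0.3776682182668055
[561.4509898  -92.62967713 382.3262551 ] [ 3.13927802 -0.44059272  0.0124322 ] 0.3740733076986257
[561.45670454 -92.63934423 382.31896339] [ 3.13937717 -0.44059581  0.01227968] 0.37438626803935926
```

View pics/zc_s.png

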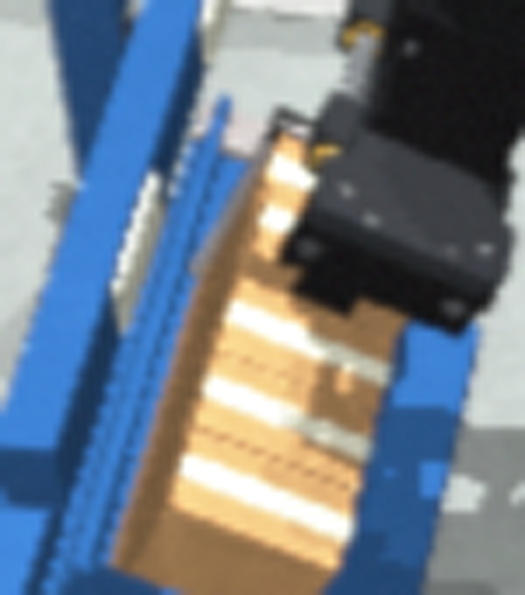

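```bash
python3 -m pendant '[{"x":0,"y":0.04,"z":0,"rx":0,"ry":0,"rz":0,"jaw":0.3},{"x":0,"y":0.08,"z":0,"rx":0,"ry":0,"rz":0,"jaw":0.3},{"x":0,"y":0.12,"z":0,"rx":0,"ry":0,"rz":0,"jaw":0.3},{"x":0,"y":0.16,"z":0,"rx":0,"ry":0,"rz":0,"jaw":0.3},{"x":0,"y":0.2,"z":0,"rx":0,"ry":0,"rz":0,"jaw":0.3},{"x":0,"y":0.24,"z":0,"rx":0,"ry":0,"rz":0,"jaw":0.3}]'; python3 - <<'E'
from h import *
o=cams("d");s=env.state();print(s["eef_pos"],s["tcp_rot"],s["opening"],s["ft_force"])
zoom(o,"side",225,165,75,85,7,"zd_s")
E
```

```text
t: 5.25
eef_pos: [561.8, -128.5, 382.3]
tcp_rot: [3.141, -0.44, 0.012]
ft_force: [-0.6, 7.5, 1.6]
opening: 0.376
[ 561.75933557 -128.83279426  382.22138514] [ 3.14061472 -0.43965338  0.01165555] 0.37573237739093385 [-0.8789772   3.8290718  -0.16059358]
```

View pics/zd_s.png

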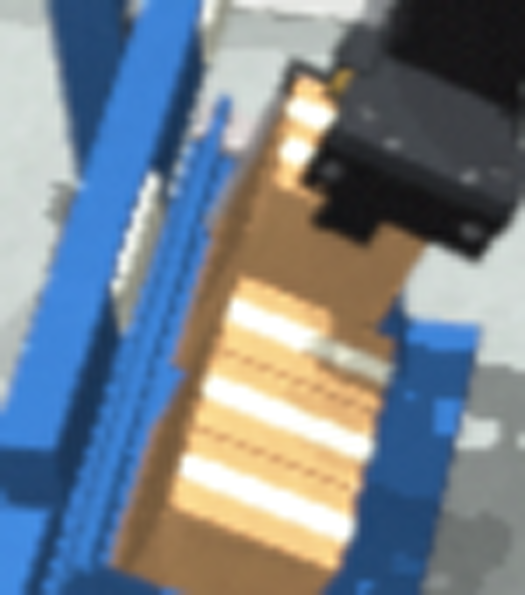

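Moved 36 mm cleanly; the gap shows around (310,255). A further 6 mm in small steps.

```bash
python3 -m pendant '[{"x":0,"y":0.012,"z":0,"rx":0,"ry":0,"rz":0,"jaw":0.3},{"x":0,"y":0.024,"z":0,"rx":0,"ry":0,"rz":0,"jaw":0.3},{"x":0,"y":0.036,"z":0,"rx":0,"ry":0,"rz":0,"jaw":0.3},{"x":0,"y":0.036,"z":0,"rx":0,"ry":0,"rz":0,"jaw":0.3}]'; python3 g.py 561.8 -137 382.2 25 0.012
```

```text
t: 5.85
eef_pos: [561.8, -133.7, 382.2]
tcp_rot: [3.141, -0.44, 0.012]
ft_force: [-1.4, 3.9, -0.3]
opening: 0.376
shift [-0.     0.022 -0.   ] turn [ 0.001 -0.004  0.   ] mm 3.3 t 5.85 tip [ 642.7 -132.9  210.3] F [-1.4  3.9 -0.3]
```

```bash
python3 -m pendant '[{"x":0,"y":0.008,"z":0,"rx":0,"ry":0,"rz":0,"jaw":0.3},{"x":0,"y":0.015,"z":0,"rx":0,"ry":0,"rz":0,"jaw":0.3},{"x":0,"y":0.015,"z":0,"rx":0,"ry":0,"rz":0,"jaw":0.3}]'; python3 g.py 561.8 -137 382.2 25 0.012
```

```text
t: 6.22
eef_pos: [561.8, -135.9, 382.2]
tcp_rot: [3.141, -0.44, 0.012]
ft_force: [-1.5, 5.6, 0.1]
opening: 0.376
shift [-0.001  0.007  0.   ] turn [ 0.001 -0.004  0.   ] mm 1.1 t 6.22 tip [ 642.7 -135.2  210.3] F [-1.5  5.6  0.1]
```

```bash
python3 -m pendant '[{"x":0,"y":0,"z":0,"rx":0,"ry":0,"rz":0,"jaw":0.6},{"x":0,"y":0,"z":0,"rx":0,"ry":0,"rz":0,"jaw":0.6},{"x":0,"y":0,"z":0,"rx":0,"ry":0,"rz":0,"jaw":0.6},{"x":0,"y":0,"z":-0.15,"rx":0,"ry":0,"rz":0,"jaw":0.6},{"x":0,"y":0,"z":-0.5,"rx":0,"ry":0,"rz":0,"jaw":0.6},{"x":0,"y":0,"z":-0.6,"rx":0,"ry":0,"rz":0,"jaw":0.8}]';  python3 g.py 494.3 338.2 400 0 -0.211;python3 - <<'E'
from h import *
o=cams("e")
zoom(o,"top",265,130,210,110,3.8,"ze_t");zoom(o,"side",210,140,110,120,5,"ze_s")
E
```

```text
t: 6.98
eef_pos: [522.8, -136.6, 466.4]
tcp_rot: [3.137, -0.444, 0.013]
ft_force: [0.5, 0.5, 0.0]
opening: 0.657
shift [-0.325 -3.169  0.322] turn [-0.058 -0.564  0.279] mm 480.3 t 6.97 tip [ 604.5 -136.3  294.9] F [0.5 0.5 0. ]
```

View pics/ze_s.png

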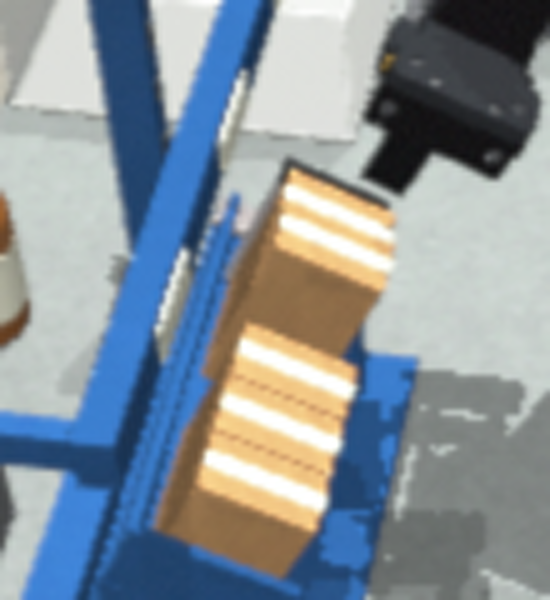

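View pics/ze_t.png

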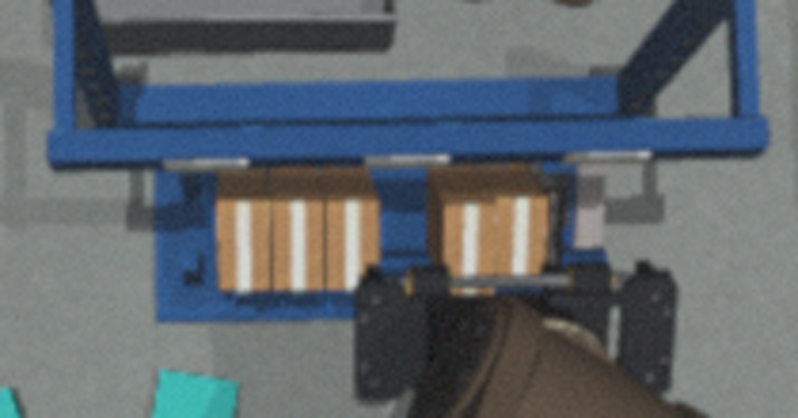

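```bash
python3 -m pendant '[{"x":-0.08,"y":-0.95,"z":0,"rx":-0.02,"ry":-0.2,"rz":0.09,"jaw":1},{"x":-0.08,"y":-0.95,"z":0,"rx":-0.02,"ry":-0.2,"rz":0.09,"jaw":1},{"x":-0.08,"y":-0.95,"z":0,"rx":-0.02,"ry":-0.2,"rz":0.09,"jaw":1}]' >/dev/null;  python3 g.py 494.3 338.2 400 0 -0.211
```

```text
shift [-0.34  -2.186  0.316] turn [-0.038 -0.356  0.192] mm 335.2 t 7.45 tip [563.7   6.8 274.2] F [ 0.1 -0.2  0.6]
```

```bash
python3 -m pendant '[{"x":0,"y":-1,"z":0.1,"rx":-0.02,"ry":-0.25,"rz":0.09,"jaw":1},{"x":0,"y":-1,"z":0.1,"rx":-0.02,"ry":-0.25,"rz":0.09,"jaw":1},{"x":0,"y":-1,"z":0.1,"rx":-0.02,"ry":-0.25,"rz":0.09,"jaw":1}]' >/dev/null;  python3 g.py 494.3 338.2 400 0 -0.211
```

```text
shift [-0.379 -1.161  0.262] turn [-0.011 -0.106  0.103] mm 187.3 t 7.83 tip [540.4 157.4 253.7] F [ 0.4 -0.8 -0.5]
```

```bash
python3 -m pendant '[{"x":-0.33,"y":-1,"z":0.2,"rx":-0.01,"ry":-0.106,"rz":0.103,"jaw":1},{"x":-0.33,"y":-1,"z":0.2,"rx":-0.01,"ry":-0.106,"rz":0.103,"jaw":1},{"x":-0.33,"y":-1,"z":0.2,"rx":-0.01,"ry":-0.106,"rz":0.103,"jaw":1}]' >/dev/null;  python3 g.py 494.3 338.2 340 0 -0.211
```

```text
shift [-0.055 -0.158  0.462] turn [-0.    -0.    -0.001] mm 73.7 t 8.2 tip [497.3 313.3 219.3] F [0.8 0.1 0.1]
```

```bash
python3 -m pendant '[{"x":-0.055,"y":-0.158,"z":0.3,"rx":0,"ry":0,"rz":0,"jaw":1},{"x":-0.055,"y":-0.158,"z":0.462,"rx":0,"ry":0,"rz":0,"jaw":1},{"x":-0.055,"y":-0.158,"z":0.462,"rx":0,"ry":0,"rz":0,"jaw":1},{"x":-0.055,"y":-0.158,"z":0.462,"rx":0,"ry":0,"rz":0,"jaw":1}]' >/dev/null;  python3 g.py 494.3 338.2 283 0 -0.211;python3 - <<'E'
from h import *
o=cams("f")
zoom(o,"top",165,190,110,110,5,"zf_t");zoom(o,"side",240,330,120,120,5,"zf_s")
cv2.imwrite("pics/zf.png",np.hstack([cv2.resize(cv2.imread("pics/zf_t.png"),(400,400)),cv2.resize(cv2.imread("pics/zf_s.png"),(400,400))]))
E
```

```text
shift [-0.012 -0.016  0.399] turn [-0.002 -0.004 -0.004] mm 59.9 t 8.7 tip [496.  335.6 152.9] F [-0.3  0.   0.2]
```

View pics/zf.png

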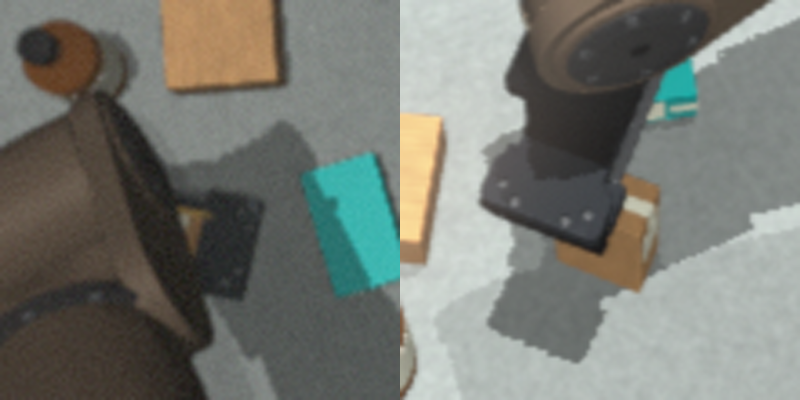

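```bash
python3 -m pendant '[{"x":-0.012,"y":-0.016,"z":0.2,"rx":0,"ry":0,"rz":0,"jaw":1},{"x":-0.012,"y":-0.016,"z":0.36,"rx":0,"ry":0,"rz":0,"jaw":1},{"x":-0.012,"y":-0.016,"z":0.399,"rx":0,"ry":0,"rz":0,"jaw":1},{"x":-0.012,"y":-0.016,"z":0.399,"rx":0,"ry":0,"rz":0,"jaw":1},{"x":-0.012,"y":-0.016,"z":0.399,"rx":0,"ry":0,"rz":0,"jaw":1}]' >/dev/null;  python3 g.py 494.3 338.2 283 0 -0.211
```

```text
shift [0.001 0.    0.007] turn [-0.004 -0.005 -0.003] mm 1.0 t 9.43 tip [495.  338.6  94. ] F [-0.7 -0.3 -0.1]
```

```bash
python3 -m pendant '[{"x":0,"y":0,"z":0.007,"rx":0,"ry":0,"rz":0,"jaw":0.6},{"x":0,"y":0,"z":0.007,"rx":0,"ry":0,"rz":0,"jaw":0.3},{"x":0,"y":0,"z":0.007,"rx":0,"ry":0,"rz":0,"jaw":0.3},{"x":0,"y":0,"z":0.007,"rx":0,"ry":0,"rz":0,"jaw":0.3},{"x":0,"y":0,"z":0.007,"rx":0,"ry":0,"rz":0,"jaw":0.3},{"x":0,"y":0,"z":0.007,"rx":0,"ry":0,"rz":0,"jaw":0.3},{"x":0,"y":0,"z":0.007,"rx":0,"ry":0,"rz":0,"jaw":0.3}]' ;python3 - <<'E'
from h import *
o=cams("g")
E
python3 g.py 494.3 338.2 463 0 -0.211
```

```text
t: 10.3
eef_pos: [493.9, 338.2, 281.8]
tcp_rot: [-3.14, -0.003, -0.214]
ft_force: [0.1, 0.3, -0.0]
opening: 0.371
shift [ 0.006 -0.002 -1.208] turn [-0.002 -0.003 -0.003] mm 181.2 t 10.4 tip [494.5 338.4  91.8] F [ 0.3 -0.1 -0.7]
```

Gripped (opening 0.371 ≈ 36 mm). Lift straight, then check the hang.

```bash
python3 -m pendant '[{"x":0,"y":0,"z":-0.05,"rx":0,"ry":0,"rz":0,"jaw":0.3},{"x":0,"y":0,"z":-0.2,"rx":0,"ry":0,"rz":0,"jaw":0.3},{"x":0,"y":0,"z":-0.45,"rx":0,"ry":0,"rz":0,"jaw":0.3},{"x":0,"y":0,"z":-0.75,"rx":0,"ry":0,"rz":0,"jaw":0.3},{"x":0,"y":0,"z":-0.95,"rx":0,"ry":0,"rz":0,"jaw":0.3},{"x":0,"y":0,"z":-1,"rx":0,"ry":0,"rz":0,"jaw":0.3},{"x":0,"y":0,"z":-1,"rx":0,"ry":0,"rz":0,"jaw":0.3}]' ;python3 - <<'E'
from h import *
o=cams("h")
zoom(o,"side",230,270,140,150,4,"zh_s")
E
```

```text
t: 11.28
eef_pos: [493.3, 338.0, 431.4]
tcp_rot: [-3.14, -0.003, -0.214]
ft_force: [-0.2, -0.3, -2.0]
opening: 0.374
```

View pics/zh_s.png

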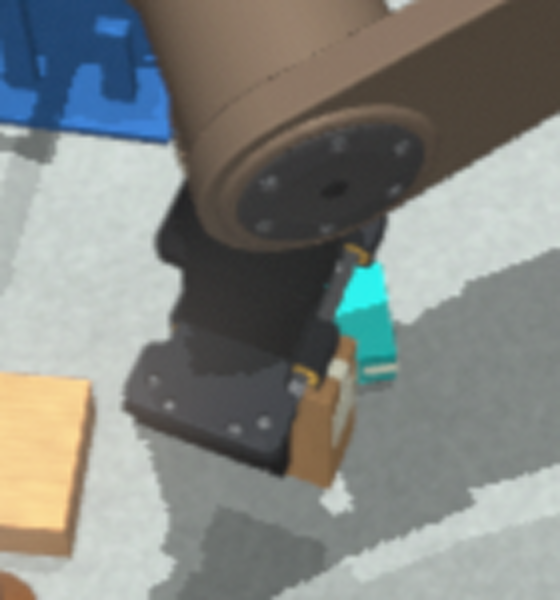

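```bash
python3 g.py 512.5 -96.5 495 25 0.01
```

```text
shift [ 0.739  2.804 -0.43 ] turn [ 0.062  0.552 -0.28 ] mm 439.7 t 11.38 tip [493.6 338.  240.4] F [-0.2 -0.1 -2.2]
```

```bash
python3 -m pendant '[{"x":0.03,"y":0.1,"z":-0.1,"rx":0,"ry":0.02,"rz":0,"jaw":0.3},{"x":0.09,"y":0.3,"z":-0.25,"rx":0.01,"ry":0.06,"rz":-0.03,"jaw":0.3},{"x":0.15,"y":0.6,"z":-0.4,"rx":0.01,"ry":0.12,"rz":-0.06,"jaw":0.3},{"x":0.2,"y":0.9,"z":-0.43,"rx":0.02,"ry":0.18,"rz":-0.1,"jaw":0.3},{"x":0.22,"y":1,"z":-0.43,"rx":0.02,"ry":0.2,"rz":-0.1,"jaw":0.3}]'; python3 g.py 512.5 -96.5 495 25 0.01
```

```text
t: 12.0
eef_pos: [493.3, 181.9, 497.1]
tcp_rot: [-3.131, -0.163, -0.138]
ft_force: [0.2, 0.3, -2.0]
opening: 0.376
shift [0.374 1.822 0.056] turn [ 0.042  0.347 -0.182] mm 279.1 t 12.0 tip [524.1 179.7 309.6] F [ 0.2  0.3 -2. ]
```

```bash
python3 -m pendant '[{"x":0.05,"y":0.25,"z":0,"rx":0.01,"ry":0.05,"rz":-0.02,"jaw":0.3},{"x":0.1,"y":0.5,"z":0,"rx":0.01,"ry":0.1,"rz":-0.05,"jaw":0.3},{"x":0.15,"y":0.75,"z":0,"rx":0.02,"ry":0.15,"rz":-0.08,"jaw":0.3},{"x":0.2,"y":1,"z":0,"rx":0.03,"ry":0.2,"rz":-0.11,"jaw":0.3}]'; python3 g.py 512.5 -96.5 495 25 0.01
```

```text
t: 12.5
eef_pos: [503.0, 30.6, 499.2]
tcp_rot: [-3.128, -0.319, -0.048]
ft_force: [0.5, 0.2, -1.7]
opening: 0.377
shift [0.09  0.844 0.048] turn [ 0.01   0.148 -0.07 ] mm 127.5 t 12.5 tip [562.7  30.3 318.9] F [ 0.5  0.2 -1.7]
```

```bash
python3 -m pendant '[{"x":0.02,"y":0.25,"z":0.01,"rx":0,"ry":0.05,"rz":-0.02,"jaw":0.3},{"x":0.05,"y":0.5,"z":0.03,"rx":0,"ry":0.1,"rz":-0.05,"jaw":0.3},{"x":0.08,"y":0.75,"z":0.045,"rx":0.01,"ry":0.14,"rz":-0.07,"jaw":0.3},{"x":0.09,"y":0.844,"z":0.048,"rx":0.01,"ry":0.148,"rz":-0.07,"jaw":0.3},{"x":0.09,"y":0.844,"z":0.048,"rx":0.01,"ry":0.148,"rz":-0.07,"jaw":0.3}]'; python3 - <<'E'
from h import *
o=cams("i")
zoom(o,"top",265,120,210,120,3.8,"zi_t");zoom(o,"side",210,120,130,140,4.2,"zi_s")
E
python3 g.py 535.7 -96.5 445.3 25 0.01
```

```text
t: 13.12
eef_pos: [512.5, -96.1, 494.7]
tcp_rot: [-3.141, -0.434, 0.007]
ft_force: [0.7, -0.1, -1.7]
opening: 0.377
shift [0.002 0.012 0.365] turn [-0.     0.002 -0.001] mm 54.8 t 13.22 tip [592.4 -94.1 322.5] F [ 0.   0.4 -0.7]
```

View pics/zi_t.png

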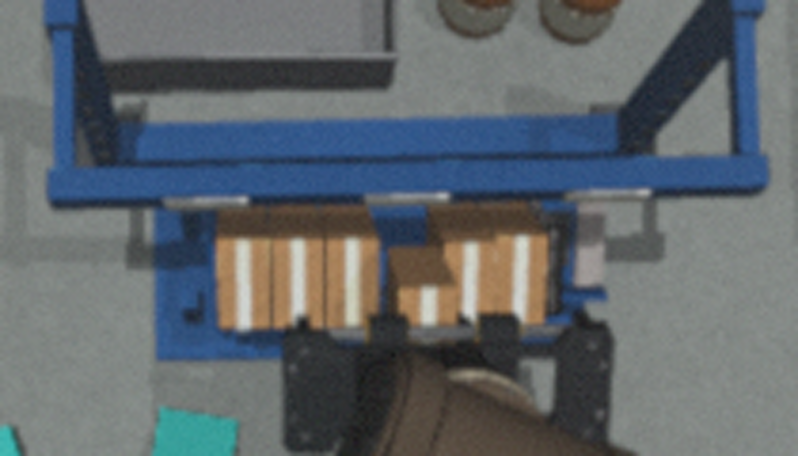

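View pics/zi_s.png

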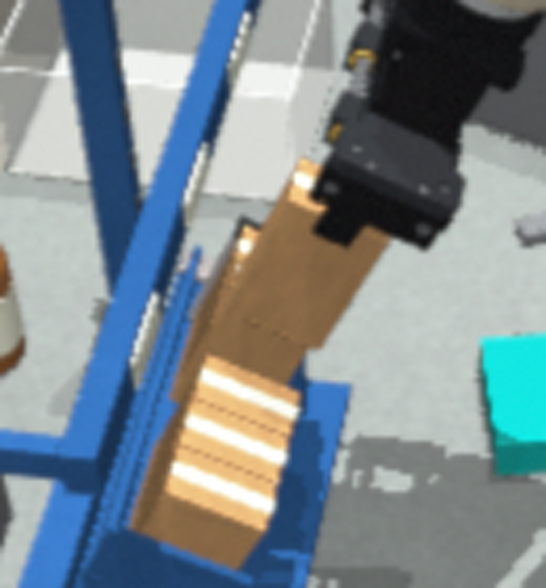

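```bash
python3 - <<'E'
from h import *
from scipy.spatial.transform import Rotation as Ro
o=cams();s=env.state();p=s["eef_pos"];R=Ro.from_euler("xyz",s["tcp_rot"])
np.set_printoptions(precision=1,suppress=True)
tip=p+R.apply([0,0,190])
print("tip",tip)
P=[p+R.apply([dx,-18,190+dz]) for dz in(91.8,-13.2) for dx in(31,-31)]
print((proj(o,"side",P)-[210,120]+.5)*4.2-.5)
P=[p+R.apply([31,dy,190+dz]) for dz in(91.8,-13.2) for dy in(-18,18)]
print("top",(proj(o,"top",P)-[265,120]+.5)*3.8-.5)
# slot, top view: c3 top -y edge and tall top +y edge
E
```

```text
tip [592.5 -93.7 322.7]
[[223.6 313.4]
 [319.  354.1]
 [288.8 199.8]
 [390.  244.8]]
top [[384.5 245.8]
 [439.6 244.8]
 [397.8 287.7]
 [458.1 286.6]]
```

```bash
python3 - <<'E'
from h import *
o=cams();s=env.state();print(s["eef_pos"],s["tcp_rot"])
np.set_printoptions(precision=1,suppress=True)
T=lambda p:(np.array(p,float)+.5)/3.8-.5+[265,130]
S=lambda p:(np.array(p,float)+.5)/5-.5+[210,140]
X,e=tri(o,S([(285,222),(290,185),(245,345)]),T([(471,204),(522,197),(352,199)]));print(X,e)
a=cv2.imread("pics/top_e.png")
cv2.imwrite("pics/ze2.png",cv2.resize(a[165:215,315:425],None,fx=7,fy=7,interpolation=cv2.INTER_CUBIC))
E
```

```text
[512.43457849 -94.60287742 495.08404859] [-3.14118525 -0.43518848  0.01011744]
[[ 664.8 -134.3  230.4]
 [ 670.5 -169.4  223.3]
 [ 670.1  -55.9  219.2]] [array([0.3, 0.3, 0.7]), array([0.3, 0.3, 0.7])]
```

View pics/ze2.png

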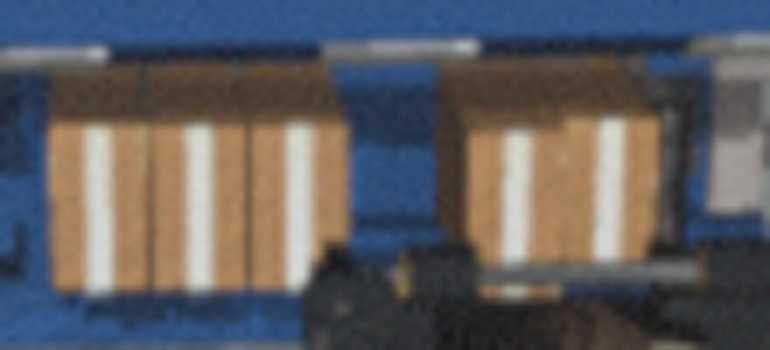

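```bash
python3 -m pendant '[{"x":0.002,"y":0.008,"z":0.08,"rx":0,"ry":0.002,"rz":0,"jaw":0.3},{"x":0.002,"y":0.008,"z":0.16,"rx":0,"ry":0.002,"rz":0,"jaw":0.3},{"x":0.002,"y":0.008,"z":0.24,"rx":0,"ry":0.002,"rz":0,"jaw":0.3},{"x":0.002,"y":0.008,"z":0.26,"rx":0,"ry":0.002,"rz":0,"jaw":0.3},{"x":0.002,"y":0.008,"z":0.26,"rx":0,"ry":0.002,"rz":0,"jaw":0.3}]'; python3 - <<'E'
from h import *
o=cams("j")
zoom(o,"top",305,150,120,75,6.6,"zj_t");zoom(o,"side",215,130,95,120,5,"zj_s")
E
python3 g.py 559 -95.9 395.4 25 0.01
```

```text
t: 14.05
eef_pos: [529.3, -96.4, 459.5]
tcp_rot: [-3.141, -0.436, 0.009]
ft_force: [0.1, -0.0, -1.1]
opening: 0.375
shift [-0.002 -0.001  0.475] turn [ 0.    -0.001 -0.001] mm 71.2 t 14.15 tip [609.6 -95.6 287.9] F [ 0.7 -0.5 -0.6]
```

View pics/zj_t.png

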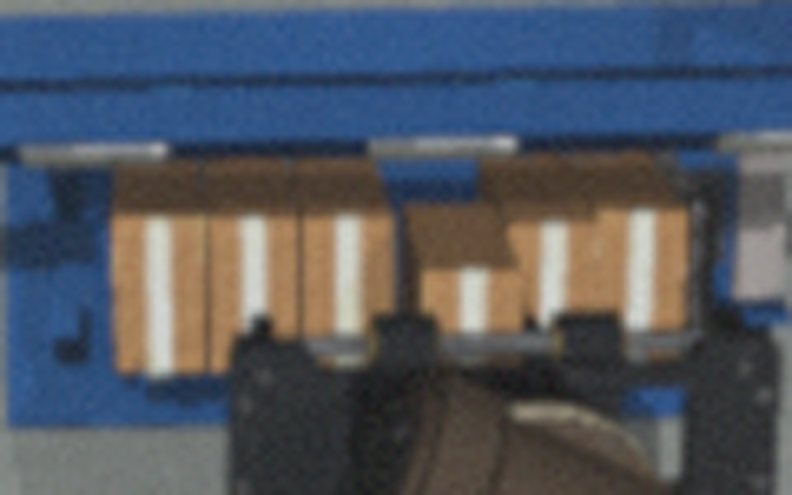

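View pics/zj_s.png

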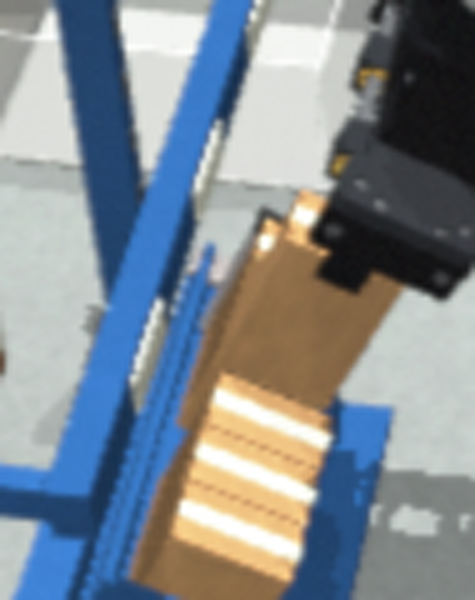

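```bash
python3 -m pendant '[{"x":-0.002,"y":0,"z":0.07,"rx":0,"ry":0,"rz":0,"jaw":0.3},{"x":-0.002,"y":0,"z":0.14,"rx":0,"ry":0,"rz":0,"jaw":0.3},{"x":-0.002,"y":0,"z":0.21,"rx":0,"ry":0,"rz":0,"jaw":0.3},{"x":-0.002,"y":0,"z":0.28,"rx":0,"ry":0,"rz":0,"jaw":0.3},{"x":-0.002,"y":0,"z":0.35,"rx":0,"ry":0,"rz":0,"jaw":0.3}]'; python3 g.py 559 -95.9 395.4 25 0.01
```

```text
t: 14.78
eef_pos: [551.5, -96.1, 411.3]
tcp_rot: [-3.141, -0.437, 0.009]
ft_force: [0.6, 0.7, -1.6]
opening: 0.375
shift [ 0.001 -0.001  0.117] turn [-0.    -0.    -0.001] mm 17.6 t 14.78 tip [631.8 -95.3 239.1] F [ 0.6  0.7 -1.6]
```

```bash
python3 -m pendant '[{"x":0,"y":0,"z":0.05,"rx":0,"ry":0,"rz":0,"jaw":0.3},{"x":0,"y":0,"z":0.1,"rx":0,"ry":0,"rz":0,"jaw":0.3},{"x":0,"y":0,"z":0.117,"rx":0,"ry":0,"rz":0,"jaw":0.3},{"x":0,"y":0,"z":0.117,"rx":0,"ry":0,"rz":0,"jaw":0.3}]'; python3 - <<'E'
from h import *
o=cams("k")
zoom(o,"top",305,150,120,75,6.6,"zk_t");zoom(o,"side",215,150,95,100,6,"zk_s")
E
python3 g.py 559 -95.9 395.4 25 0.01
```

```text
t: 15.28
eef_pos: [558.6, -96.1, 396.2]
tcp_rot: [-3.141, -0.437, 0.009]
ft_force: [0.2, 0.2, -1.4]
opening: 0.374
shift [ 0.    -0.001  0.008] turn [ 0.    -0.001 -0.001] mm 1.2 t 15.38 tip [639.  -95.3 224.3] F [ 0.  -0.6 -1.1]
```

View pics/zk_s.png

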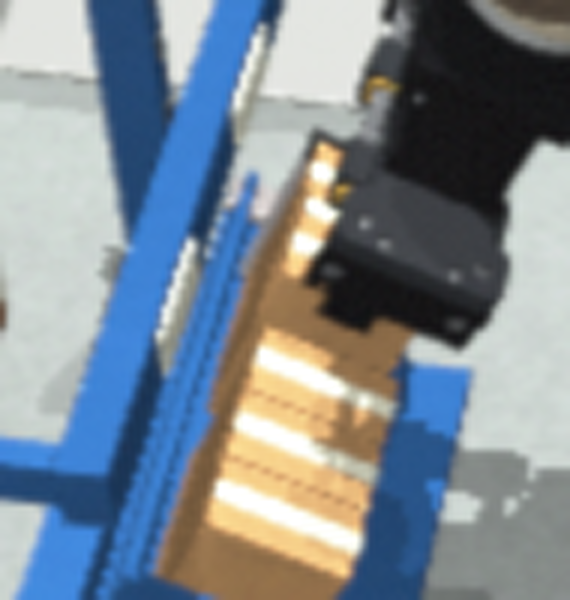

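View pics/zk_t.png

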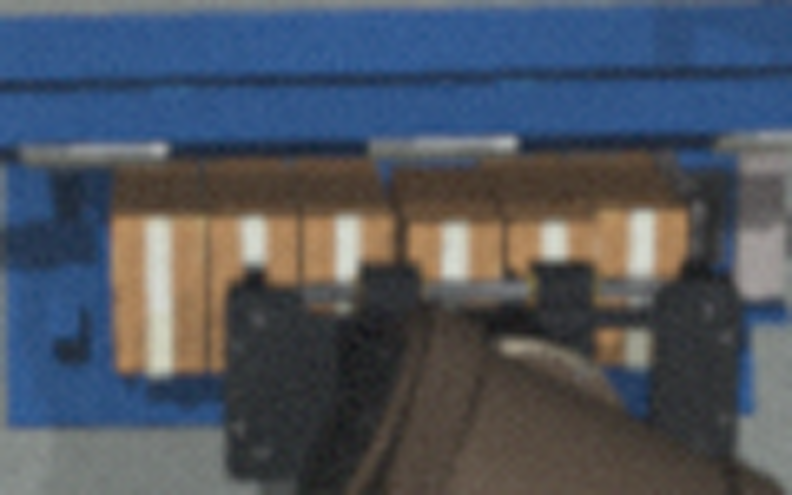

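```bash
python3 -m pendant '[{"x":0,"y":0,"z":0.012,"rx":0,"ry":0,"rz":0,"jaw":0.3},{"x":0,"y":0,"z":0.012,"rx":0,"ry":0,"rz":0,"jaw":0.3},{"x":0,"y":0,"z":0.012,"rx":0,"ry":0,"rz":0,"jaw":0.45},{"x":0,"y":0,"z":0.012,"rx":0,"ry":0,"rz":0,"jaw":0.45},{"x":0,"y":0,"z":0.012,"rx":0,"ry":0,"rz":0,"jaw":0.45},{"x":0,"y":0,"z":0.012,"rx":0,"ry":0,"rz":0,"jaw":0.45},{"x":0,"y":0,"z":0.012,"rx":0,"ry":0,"rz":0,"jaw":0.45}]'; python3 - <<'E'
from h import *
o=cams("l")
zoom(o,"top",305,150,120,75,6.6,"zl_t");zoom(o,"side",215,150,95,100,6,"zl_s")
E
```

```text
t: 16.25
eef_pos: [559.3, -96.1, 394.6]
tcp_rot: [-3.141, -0.437, 0.009]
ft_force: [-0.5, -0.2, 0.9]
opening: 0.449
```

View pics/zl_s.png

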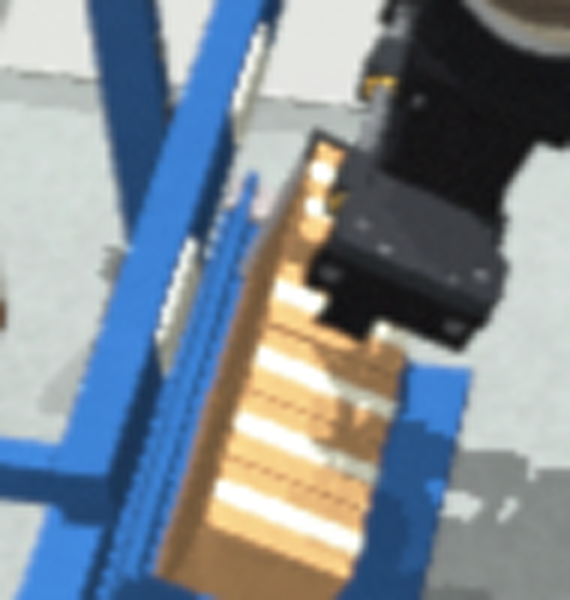

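View pics/zl_t.png

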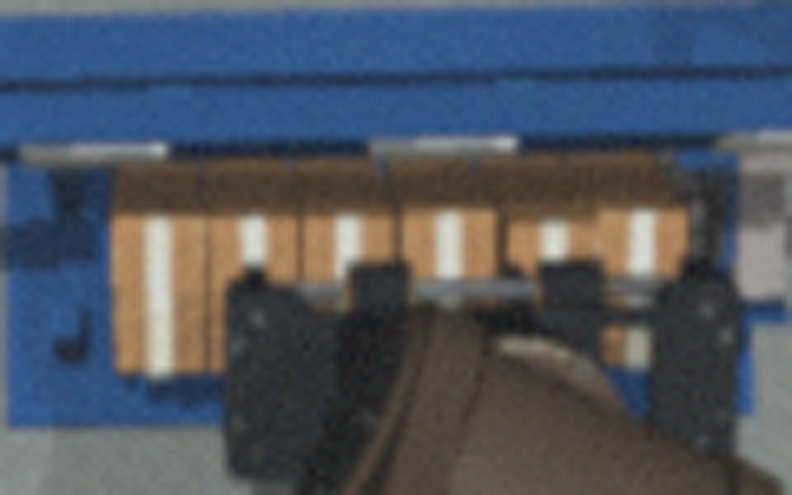

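```bash
python3 -m pendant '[{"x":0,"y":0,"z":-0.1,"rx":0,"ry":0,"rz":0,"jaw":0.45},{"x":0,"y":0,"z":-0.3,"rx":0,"ry":0,"rz":0,"jaw":0.45},{"x":-0.2,"y":0,"z":-0.5,"rx":0,"ry":0,"rz":0,"jaw":0},{"x":-0.2,"y":0,"z":-0.5,"rx":0,"ry":0,"rz":0,"jaw":0},{"x":-0.2,"y":0,"z":-0.5,"rx":0,"ry":0,"rz":0,"jaw":0}]'; python3 - <<'E'
from h import *
o=cams("m")
zoom(o,"top",305,150,120,75,6.6,"zm_t");zoom(o,"side",215,160,85,95,6.2,"zm_s")
E
```

```text
t: 16.98
eef_pos: [500.5, -96.7, 450.5]
tcp_rot: [3.141, -0.438, 0.009]
ft_force: [0.0, -0.4, -0.6]
opening: 0.194
```

View pics/zm_s.png

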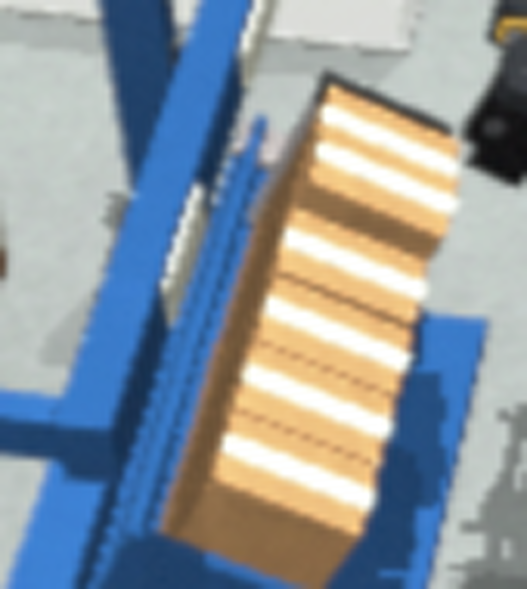

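View pics/zm_t.png

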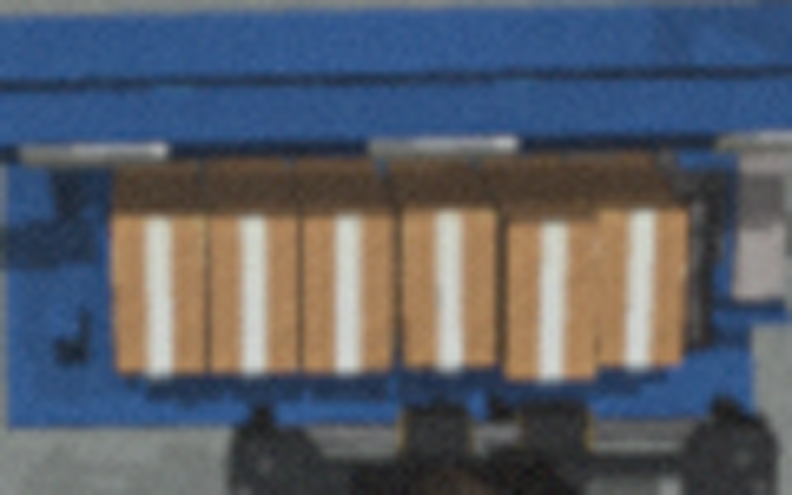

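```bash
python3 - <<'E'
from h import *
o=cams()
np.set_printoptions(precision=1,suppress=True)
T=lambda p:(np.array(p,float)+.5)/6.6-.5+[305,150]
S=lambda p:(np.array(p,float)+.5)/6.2-.5+[215,160]
I=o["top"]["img"];J=o["side"]["img"]
def ends(img,box):
    x0,y0,w,h=box;c=img[y0:y0+h,x0:x0+w].astype(int)
    m=((c.min(2)>150)&(c.max(2)-c.min(2)<45)).astype(np.uint8)
    n,l,s,_=cv2.connectedComponentsWithStats(m,connectivity=4);out=[]
    for i in range(1,n):
        if s[i,4]<25: continue
        q=np.argwhere(l==i)[:,::-1]+[x0,y0];mu=q.mean(0);v=np.linalg.svd(q-mu,full_matrices=False)[2][0]
        L=(q-mu)@v;out.append((mu,v,L.min(),L.max(),len(q)))
    return out
tt=sorted(ends(I,(320,178,92,32)),key=lambda r:r[0][0]);ss=sorted(ends(J,(240,165,55,80)),key=lambda r:-r[0][1])
print(len(tt),len(ss))
for r in tt: print("t",r[0],r[2:])
for r in ss: print("s",r[0],r[2:])
if len(tt)==len(ss):
    X,e=tri(o,[r[0] for r in ss],[r[0] for r in tt]);print(X,e)
E
```

```text
6 6
t [328.6 194.2] (np.float64(-11.176569135731729), np.float64(11.833942637579758), 88)
t [343.  193.9] (np.float64(-10.863129296477714), np.float64(11.1492029331033), 70)
t [357.4 194.3] (np.float64(-11.321665880781683), np.float64(10.700861883921364), 85)
t [372.6 193.2] (np.float64(-11.212522649922144), np.float64(11.796852983750792), 87)
t [388.3 194.6] (np.float64(-10.582604891737239), np.float64(11.465445085349595), 81)
t [401.5 193. ] (np.float64(-11.015756863339258), np.float64(11.088865895005958), 82)
s [263.  235.7] (np.float64(-13.282073780129114), np.float64(12.715655400628584), 92)
s [266.2 224.3] (np.float64(-12.885436235836375), np.float64(12.189364545691157), 81)
s [269.2 213.4] (np.float64(-12.39367485445108), np.float64(12.147361515651788), 77)
s [285.  204.7] (np.float64(-31.5094730516354), np.float64(39.76081091314127), 567)
s [243.9 197.8] (np.float64(-8.069947627364916), np.float64(8.69078147270422), 31)
s [273.8 171.7] (np.float64(-22.028842371603336), np.float64(20.79113219078857), 474)
[[ 642.5   17.9  205.4]
 [ 643.   -19.3  205.2]
 [ 642.4  -56.4  205. ]
 [ 627.7  -96.7  202.8]
 [ 690.8 -132.9  173.9]
 [ 643.7 -162.9  249.2]] [array([ 0.4,  0.4,  0. ,  7.1, 14.4,  2.4]), array([ 0.4,  0.4,  0. ,  6.8, 16.7,  2.6])]
```

```bash
python3 - <<'E'
from h import *
o=cams()
print(tri(o,[(272.1,202.6)],[(372.6,193.2)]),env.state()["opening"])
E
python3 g.py 567 -96 379 25 0.01
```

```text
(array([[644.25540109, -95.96157369, 203.65032136]]), [array([0.41251718]), array([0.41989494])]) 0.010127895540102128
shift [0.202 0.    0.612] turn [-0.     0.    -0.001] mm 96.6 t 17.27 tip [581.  -95.7 277.2] F [-0.1  0.8 -0.5]
```

```bash
python3 g.py 565.4 -96.3 383.1 25 0.01; python3 -m pendant '[{"x":0.19,"y":0,"z":0.2,"rx":0,"ry":0,"rz":0,"jaw":0},{"x":0.2,"y":0,"z":0.5,"rx":0,"ry":0,"rz":0,"jaw":0},{"x":0.2,"y":0,"z":0.585,"rx":0,"ry":0,"rz":0,"jaw":0},{"x":0.2,"y":0,"z":0.585,"rx":0,"ry":0,"rz":0,"jaw":0},{"x":0.2,"y":0,"z":0.585,"rx":0,"ry":0,"rz":0,"jaw":0}]';python3 g.py 565.4 -96.3 383.1 25 0.01
```

```text
shift [0.204 0.002 0.582] turn [-0.     0.    -0.001] mm 92.6 t 17.27 tip [581.  -95.7 277.2] F [-0.1  0.8 -0.5]
t: 17.9
eef_pos: [564.4, -96.0, 384.3]
tcp_rot: [3.141, -0.438, 0.009]
ft_force: [-0.6, -0.3, 0.3]
opening: 0.008
shift [0.003 0.002 0.01 ] turn [ 0.001 -0.003 -0.001] mm 1.6 t 17.9 tip [645.  -95.3 212.3] F [-0.6 -0.3  0.3]
```

```bash
python3 -m pendant '[{"x":0,"y":0,"z":0.015,"rx":0,"ry":0,"rz":0,"jaw":0},{"x":0,"y":0,"z":0.025,"rx":0,"ry":0,"rz":0,"jaw":0},{"x":0,"y":0,"z":0.033,"rx":0,"ry":0,"rz":0,"jaw":0},{"x":0,"y":0,"z":0.033,"rx":0,"ry":0,"rz":0,"jaw":0}]'; python3 g.py 565.4 -96.3 383.1 25 0.01
```

```text
t: 18.4
eef_pos: [566.8, -96.0, 378.7]
tcp_rot: [-3.141, -0.437, 0.009]
ft_force: [-1.1, 0.0, 2.4]
opening: 0.004
shift [ 0.004  0.002 -0.03 ] turn [ 0.    -0.001 -0.001] mm 4.6 t 18.4 tip [647.2 -95.2 206.6] F [-1.1  0.   2.4]
```

```bash
python3 -m pendant '[{"x":0,"y":0,"z":0.01,"rx":0,"ry":0,"rz":0,"jaw":0},{"x":-0.02,"y":0,"z":0.012,"rx":0,"ry":0,"rz":0,"jaw":0},{"x":-0.04,"y":0,"z":0.012,"rx":0,"ry":0,"rz":0,"jaw":0},{"x":-0.05,"y":0,"z":0.012,"rx":0,"ry":0,"rz":0,"jaw":0}]'; python3 g.py 565.4 -96.3 383.1 25 0.01
```

```text
t: 18.9
eef_pos: [561.9, -96.4, 377.3]
tcp_rot: [3.139, -0.447, 0.009]
ft_force: [0.3, 1.3, 22.9]
opening: 0.002
shift [ 0.038 -0.    -0.025] turn [ 0.004 -0.014 -0.001] mm 6.8 t 18.9 tip [644.  -96.2 206. ] F [ 0.3  1.3 22.9]
```

```bash
python3 -m pendant '[{"x":0,"y":0,"z":-0.1,"rx":0,"ry":0,"rz":0,"jaw":0},{"x":0,"y":0,"z":-0.4,"rx":0,"ry":0,"rz":0,"jaw":0},{"x":0,"y":0.3,"z":-0.4,"rx":0,"ry":0,"rz":0,"jaw":0},{"x":0,"y":0.6,"z":-0.4,"rx":0,"ry":0,"rz":0,"jaw":0},{"x":0,"y":0.87,"z":-0.4,"rx":0,"ry":0,"rz":0,"jaw":0},{"x":0,"y":0.87,"z":-0.4,"rx":0,"ry":0,"rz":0,"jaw":0}]'; python3 - <<'E'
from h import *
o=cams("n")
zoom(o,"top",305,150,150,75,5.2,"zn_t");zoom(o,"side",215,130,105,115,5,"zn_s")
E
python3 g.py 552 -226 356 25 0.01
```

```text
t: 19.65
eef_pos: [536.2, -228.9, 427.7]
tcp_rot: [-3.141, -0.436, 0.006]
ft_force: [-0.7, 0.7, -0.7]
opening: 0.004
shift [-0.107 -0.003  0.478] turn [-0.     0.    -0.002] mm 73.5 t 19.75 tip [ 616.5 -225.8  255.6] F [-0.7  1.1 -0.3]
```

View pics/zn_t.png

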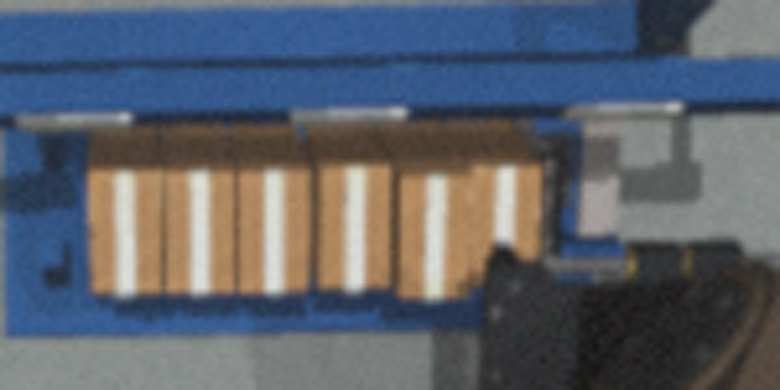

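View pics/zn_s.png

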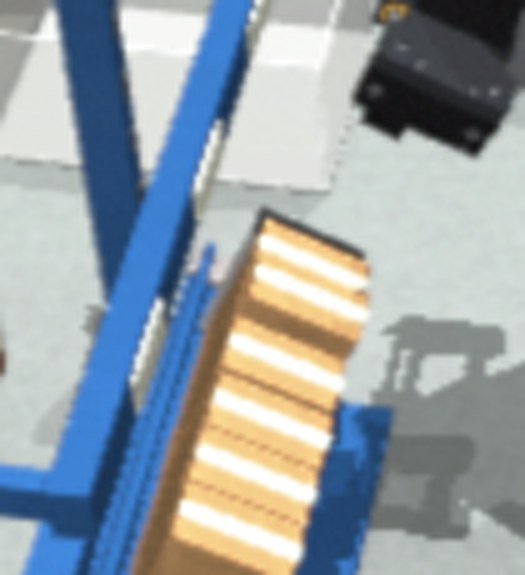

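```bash
python3 g.py 575.5 -227 350.6 25 0.01;python3 -m pendant '[{"x":0.02,"y":0,"z":0.2,"rx":0,"ry":0,"rz":0,"jaw":0},{"x":0.02,"y":0,"z":0.4,"rx":0,"ry":0,"rz":0,"jaw":0},{"x":0.02,"y":0,"z":0.5,"rx":0,"ry":0,"rz":0,"jaw":0},{"x":0.02,"y":0,"z":0.58,"rx":0,"ry":0,"rz":0,"jaw":0},{"x":0.02,"y":0,"z":0.58,"rx":0,"ry":0,"rz":0,"jaw":0}]'; python3 g.py 575.5 -227 350.6 25 0.01
```

```text
shift [0.019 0.005 0.577] turn [-0.     0.    -0.002] mm 86.6 t 19.75 tip [ 616.5 -225.8  255.6] F [-0.7  1.1 -0.3]
t: 20.38
eef_pos: [576.2, -226.0, 350.2]
tcp_rot: [-3.141, -0.436, 0.01]
ft_force: [0.8, -0.2, -0.0]
opening: 0.003
shift [-0.003  0.006 -0.004] turn [-0.001  0.    -0.001] mm 1.3 t 20.38 tip [ 656.5 -225.1  178. ] F [ 0.8 -0.2 -0. ]
```

```bash
python3 -m pendant '[{"x":0,"y":-0.04,"z":0,"rx":0,"ry":0,"rz":0,"jaw":0},{"x":0,"y":-0.07,"z":0,"rx":0,"ry":0,"rz":0,"jaw":0},{"x":0,"y":-0.1,"z":0,"rx":0,"ry":0,"rz":0,"jaw":0},{"x":0,"y":-0.12,"z":0,"rx":0,"ry":0,"rz":0,"jaw":0},{"x":0,"y":-0.13,"z":0,"rx":0,"ry":0,"rz":0,"jaw":0}]'; python3 g.py 575.5 -227 350.6 25 0.01
```

```text
t: 21.0
eef_pos: [575.9, -206.7, 350.6]
tcp_rot: [-3.141, -0.437, 0.009]
ft_force: [0.1, -1.1, 1.6]
opening: 0.006
shift [-0.004  0.136 -0.002] turn [ 0.    -0.001 -0.001] mm 20.3 t 21.0 tip [ 656.3 -205.9  178.4] F [ 0.1 -1.1  1.6]
```

```bash
python3 -m pendant '[{"x":0,"y":-0.01,"z":0,"rx":0,"ry":0,"rz":0,"jaw":0},{"x":0,"y":-0.02,"z":0,"rx":0,"ry":0,"rz":0,"jaw":0},{"x":0,"y":-0.03,"z":0,"rx":0,"ry":0,"rz":0,"jaw":0}]'; python3 g.py 575.5 -227 350.6 25 0.01;  python3 -m pendant '[{"x":0,"y":-0.01,"z":0,"rx":0,"ry":0,"rz":0,"jaw":0},{"x":0,"y":-0.015,"z":0,"rx":0,"ry":0,"rz":0,"jaw":0},{"x":0,"y":-0.02,"z":0,"rx":0,"ry":0,"rz":0,"jaw":0}]'; python3 - <<'E'
from h import *
o=cams("o")
zoom(o,"top",305,150,120,75,6.6,"zo_t");zoom(o,"side",215,150,85,95,6.2,"zo_s")
E
```

```text
t: 21.38
eef_pos: [575.8, -203.2, 350.5]
tcp_rot: [3.14, -0.438, 0.009]
ft_force: [-0.9, -8.4, -0.0]
opening: 0.002
shift [-0.003  0.159 -0.002] turn [ 0.002 -0.002 -0.001] mm 23.8 t 21.38 tip [ 656.3 -202.8  178.4] F [-0.9 -8.4 -0. ]
t: 21.75
eef_pos: [575.8, -200.3, 350.5]
tcp_rot: [3.14, -0.438, 0.009]
ft_force: [-0.8, -6.9, -0.7]
opening: 0.008
```

View pics/zo_t.png

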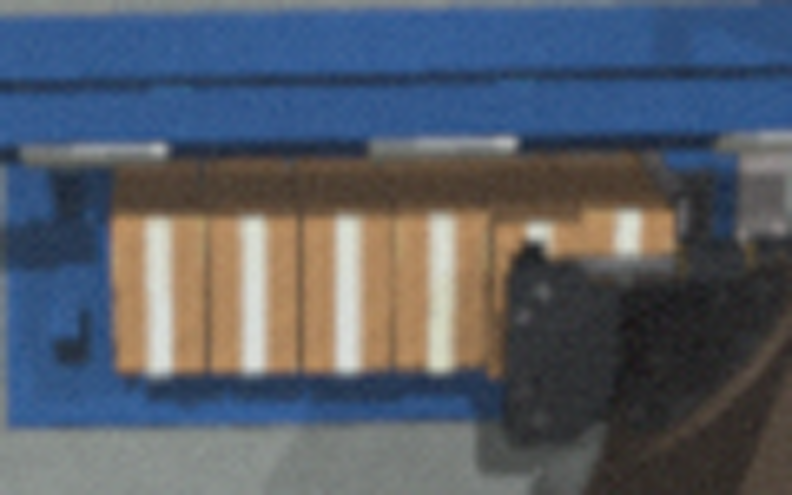

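View pics/zo_s.png

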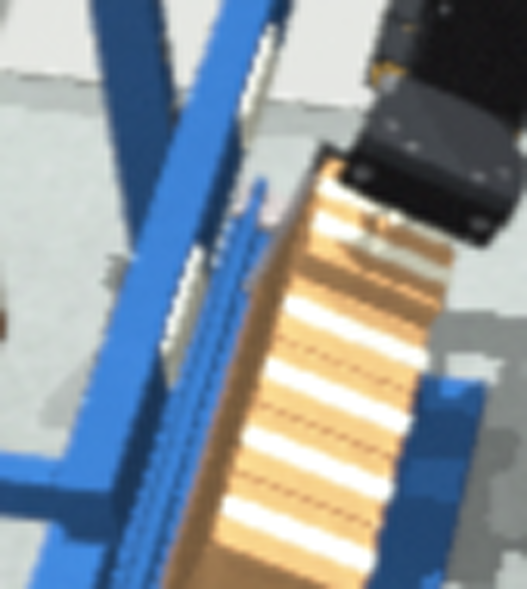

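```bash
python3 -m pendant '[{"x":0,"y":-0.007,"z":0,"rx":0,"ry":0,"rz":0,"jaw":0},{"x":0,"y":-0.013,"z":0,"rx":0,"ry":0,"rz":0,"jaw":0},{"x":0,"y":-0.013,"z":0,"rx":0,"ry":0,"rz":0,"jaw":0}]'; python3 -m pendant '[{"x":0,"y":-0.007,"z":0,"rx":0,"ry":0,"rz":0,"jaw":0},{"x":0,"y":-0.007,"z":0,"rx":0,"ry":0,"rz":0,"jaw":0}]'
```

```text
t: 22.22
eef_pos: [575.8, -198.4, 350.6]
tcp_rot: [3.14, -0.438, 0.009]
ft_force: [-1.5, -8.1, 0.5]
opening: 0.004
t: 22.48
eef_pos: [575.8, -197.5, 350.6]
tcp_rot: [3.14, -0.438, 0.009]
ft_force: [-2.0, -8.1, -1.7]
opening: 0.005
```

```bash
python3 -m pendant '[{"x":0,"y":-0.007,"z":0,"rx":0,"ry":0,"rz":0,"jaw":0},{"x":0,"y":-0.007,"z":0,"rx":0,"ry":0,"rz":0,"jaw":0}]'; python3 -m pendant '[{"x":0,"y":-0.007,"z":0,"rx":0,"ry":0,"rz":0,"jaw":0},{"x":0,"y":-0.007,"z":0,"rx":0,"ry":0,"rz":0,"jaw":0}]'
```

```text
t: 22.72
eef_pos: [575.8, -196.5, 350.5]
tcp_rot: [3.14, -0.438, 0.009]
ft_force: [-1.7, -9.7, -1.1]
opening: 0.007
t: 22.98
eef_pos: [575.7, -196.2, 350.6]
tcp_rot: [3.138, -0.438, 0.009]
ft_force: [-2.8, -15.0, -1.6]
opening: 0.003
```

```bash
python3 -m pendant '[{"x":0,"y":-0.007,"z":0,"rx":0,"ry":0,"rz":0,"jaw":0},{"x":0,"y":-0.007,"z":0,"rx":0,"ry":0,"rz":0,"jaw":0}]'; python3 -m pendant '[{"x":0,"y":-0.007,"z":0,"rx":0,"ry":0,"rz":0,"jaw":0},{"x":0,"y":-0.007,"z":0,"rx":0,"ry":0,"rz":0,"jaw":0}]'
```

```text
t: 23.22
eef_pos: [575.6, -195.9, 350.5]
tcp_rot: [3.137, -0.439, 0.009]
ft_force: [-3.9, -20.9, -3.7]
opening: 0.005
t: 23.48
eef_pos: [575.6, -195.6, 350.5]
tcp_rot: [3.135, -0.439, 0.008]
ft_force: [-4.2, -25.8, -4.3]
opening: 0.004
```

```bash
python3 -m pendant '[{"x":0,"y":0.04,"z":0,"rx":0,"ry":0,"rz":0,"jaw":0},{"x":0,"y":0.13,"z":0,"rx":0,"ry":0,"rz":0,"jaw":0},{"x":0,"y":0.15,"z":-0.2,"rx":0,"ry":0,"rz":0,"jaw":0},{"x":0,"y":0.15,"z":-0.6,"rx":0,"ry":0,"rz":0,"jaw":0},{"x":-0.3,"y":0.15,"z":-0.9,"rx":0,"ry":0,"rz":0,"jaw":0},{"x":-0.6,"y":0.4,"z":-0.9,"rx":0,"ry":0,"rz":0,"jaw":0},{"x":-0.8,"y":0.7,"z":-0.9,"rx":0,"ry":0,"rz":0,"jaw":0},{"x":-0.8,"y":0.7,"z":-0.9,"rx":0,"ry":0,"rz":0,"jaw":0}]'; python3 - <<'E'
from h import *
o=cams("p")
zoom(o,"top",305,150,120,75,6.6,"zp_t");zoom(o,"side",215,150,85,95,6.2,"zp_s")
E
```

```text
t: 24.48
eef_pos: [409.4, -301.2, 421.5]
tcp_rot: [-3.141, -0.436, 0.005]
ft_force: [1.0, -1.1, 0.6]
opening: 0.005
```

View pics/zp_t.png

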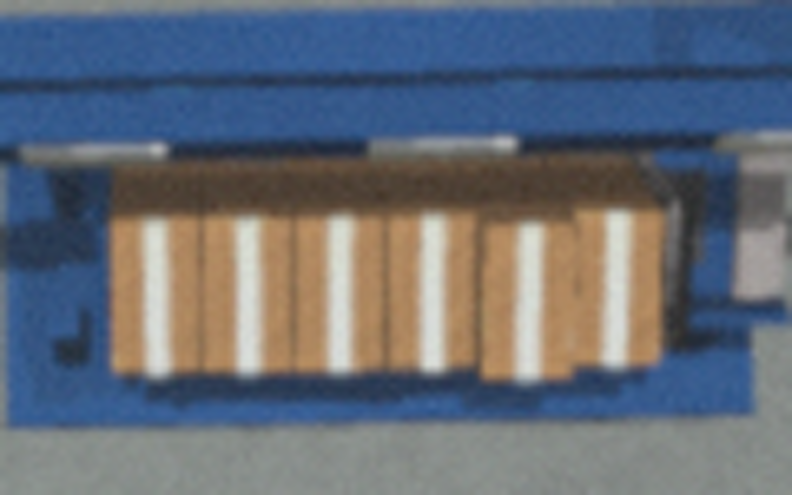

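View pics/zp_s.png

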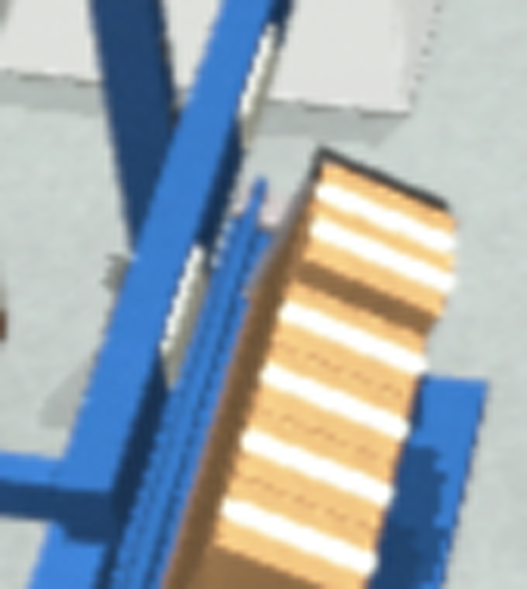

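View pics/side_p.png

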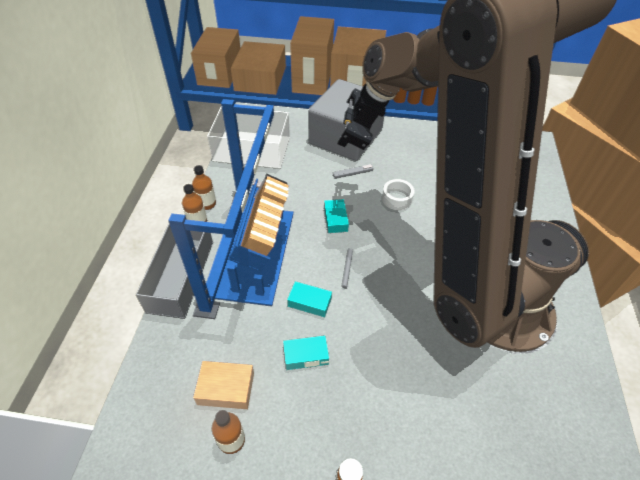

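```bash
python3 - <<'E'
from cell import env
print(env.state()["t"],env.job_done())
E
```

```text
the job is handed in; nothing more can be done
24.575 None
```

The returned carton is filed in the tray between the third carton from the end wall and the taller one. The end stop is pushed back so the row is tight. I handed the job in at about 24.6 s, and no verdict is reported.

**What I did**
- I gripped the taller carton by the part that stands above its neighbours. I slid it, its outer neighbour and the end stop about 43 mm to make a gap.
- I lifted the returned carton off the bench and lowered it into the gap. The taller carton was in the way of the fingers, so I let it go about 30 mm above the tray floor and it dropped the rest.
- I pressed its top down with about 23 N, then pushed the stop in until the force rose stiffly to about 26 N. Sliding the stop with six cartons should need at most about 19 N.

**Last checks**
- **Seating:** The fingertips met the carton's top about 104.5 mm above the floor, against its 105 mm height. That means it is fully home.
- **Alignment:** Before the press, the cameras put it within about 2 mm of the other cartons' line, within measuring noise. In the last pictures its front edge lines up with the others.
- **Row and bench:** The last pictures show all six cartons standing with no visible gaps and the arm well clear. The other things visible in the last side picture look undisturbed.
- **Not measured:** I did not measure the stop's final reading. I judged "tight" from the push force and the pictures.
- **Disagreement:** The tray slope first measured from the carton tops came out near 20 degrees instead of the given 25. I used 25, which the height difference between the cartons supported.

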